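# Empty the used-syringe tray into the sharps bin and rack the tray

## Task

Tip the four used syringes out of the steel tray into the red sharps bin, without touching the syringes themselves with the gripper. Then stand the emptied tray in the free bay of the drying rack, on its pouring lip with the blue grip at the top, leaning back on the wires, and let go of it. Do not shift the other things on the table.

Things in the scene. Friction and masses are not known exactly. Their poses are not given: they have to be found in the camera images.
- tray: Loose open steel tray, 0.26 kg, flat on the table; origin under the centre of its floor; x = pouring direction, y along its length, z up. Floor 112 mm (x) by 184 mm (y), 3 mm thick; walls 30 mm high at the back (x = -57 mm) and both ends (y = +-92 mm). In front, from x = 55 mm, a lip 40 mm long rises outward at 30 degrees. Behind the back wall a blue grip on two steel arms
- tray_grip (a point): centre of the blue grip, at (-98, 0, 55) mm in the tray's frame, its axes. A flat blade 92 mm long (tray's y), 24 mm tall, 10 mm thick; its top leans 35 degrees back, away from the tray, so fingers closing on its flat faces point 35 degrees from straight down, towards tray +x. The arms at y = +-41 mm run down to the back wall; between them the space round the blade is free
- tray_lip (a point): middle of the outer edge of the tray's pouring lip, at (90, 0, 21) mm in the tray's frame, axes as the tray's; the lip's edge is 184 mm long along y
- syringe1: used, capped 20 ml syringe, 26 g, 128 mm long with its orange cap, barrel 20 mm thick, finger flange 26 by 16 mm; origin on the barrel's axis about half-way along, x along it towards the cap. Four of them (with blue, clear, red and clear contents) lie side by side across the tray, along the tray's y
- syringe2: used, capped 20 ml syringe, 26 g, 128 mm long with its orange cap, barrel 20 mm thick, finger flange 26 by 16 mm; origin on the barrel's axis about half-way along, x along it towards the cap. Four of them (with blue, clear, red and clear contents) lie side by side across the tray, along the tray's y
- syringe3: used, capped 20 ml syringe, 26 g, 128 mm long with its orange cap, barrel 20 mm thick, finger flange 26 by 16 mm; origin on the barrel's axis about half-way along, x along it towards the cap. Four of them (with blue, clear, red and clear contents) lie side by side across the tray, along the tray's y
- syringe4: used, capped 20 ml syringe, 26 g, 128 mm long with its orange cap, barrel 20 mm thick, finger flange 26 by 16 mm; origin on the barrel's axis about half-way along, x along it towards the cap. Four of them (with blue, clear, red and clear contents) lie side by side across the tray, along the tray's y
- sharps_bin: red open sharps bin with white collar, fixed; origin under its centre, z up; 190 mm (x) by 290 mm (y), collar 200 by 300 mm, 135 mm high, walls and floor 4 mm. Its white cover is folded down outside the +x side, to 13 mm beyond the wall. Its +x looks about the same way as the tray's +x; bin and rack may stand in either order
- bin_mouth (a point): centre of the bin's mouth, level with the top of the collar, 135 mm up; clear opening 164 mm (x) by 264 mm (y)
- rack: wire drying rack, fixed; origin under its centre, z up; grey drip tray 180 (x) by 230 mm (y), its floor 13 mm up. Three rows of 6 mm wire hoops, 150 mm wide (y), feet at x = -70, -13, +44 mm, lean 12 degrees, tops to -x, 99 mm high. Rear bay (-x): holds a clean white tray, 136 mm high. Front bay: free; a tray racked here leans its underside on the middle hoops, open side to +x
- rack_bay (a point): middle of the floor of the free bay, at (15.5, 0, 13) mm in the rack's frame, axes as the rack's. The clear space between the wires is 49 mm, measured square to the hoops
- clipper: black hair clipper, 180 mm long, 34 mm high, lying; origin under its middle; a bystander
- spray: blue bottle, 62 mm thick, 140 mm high, standing; origin under its centre; a bystander
- glove_box: white and blue carton of gloves, 115 by 235 by 75 mm high; origin under its centre; a bystander
- bandage: green roll of bandage standing on end, 64 mm across, 55 mm high; origin under its centre; a bystander
- bowl: small steel bowl, 112 mm across, 40 mm high; origin under its centre; a bystander
Not all that is in view belongs to the job. Leave any green look-alike of the syringe4 alone.

How it is judged:
By the outcome, as a careful person would: the job done as asked, in the order asked, and still so for the second after the job is handed in, with the robot touching nothing.
It also fails if it takes over 64 s, if anything falls off the work surface, if the arm or the gripper's body presses on something with over 40 N, if the wrist force passes 120 N, or if a joint passes its speed limit or range.

## Robot

A 6-joint arm with a two-finger parallel gripper is mounted at the origin on the work surface. World frame = base frame: x ahead of the robot, y to its left, z up, the work surface at z = 0. Lengths are in m, angles in rad, forces in N, time in s.
With the tool pointing down it reaches from about 0.25 to 0.8 m from the base axis. Payload 3.9 kg.
Tool frame: the origin (TCP) lies at the very end of the fingers, on their centre line; the grasp point (between the pads) lies 19 mm behind it (hold_point_z is the distance from the TCP to the grasp point, in m); z points along the fingers, y is the direction in which the jaws open and shut (so a half turn about z gives the same grasp; the last joint's range is limited). The gripper opens to 85 mm and grips with 20 to 120 N. Pads are 22 mm wide; open, the fingers measure 114 mm over their backs; the gripper's body (76 mm by 85 mm) begins 54 mm behind the grasp point. The pads swing forward as they close: fully open they stand 13 mm farther back than shut.
Start: joints at [-1.347, 0.26, -0.138, 1.173, 0, 1.571], TCP at [0.117, -0.512, 0.231] pointing down, gripper open.
Joint ranges: [-2.78, 2.78], [-0.83, 1.72], [-1.28, 1.37], [-1.9, 2.12], [-1.57, 1.48], [-3.14, 3.14]. Speed limits (rad/s): [2.57, 2.57, 3.14, 3.14, 3.14, 3.14].

## Interface

Orientations are given as a unit quaternion [w, x, y, z].
In Python, from workcell import get_obs, grab_frame, finish_job, spot_in, regions_of, place_of, hold_point_z gives the robot as it stands.
- The arm moves only by the tool drive_tool, never from a script. Its argument "commands" is a list that holds one entry, the list of rows, each a list of 4 numbers: the shift along the tool's x, y, z in units of 50 mm (1.0 is 50 mm), then the turn about the tool's z in rad. A call has 1 to 12 rows; each row shifts and turns the commanded pose from where the row before left it, along the tool's axes as they then stand; what a row does not reach is not made up. A row lasts 1/10 s, in which the tool goes at most 50 mm and 8.59 degrees, less where a joint would pass 70% of its speed; a pose out of reach is approached as far as the arm can. A call is refused whole if a number of a shift passes 1 or a number of a turn 0.15, either way. A call with a gripper value outside its range is refused whole. "fingers" is the gripper command: -1 is shut, 1 is fully open, values between are in proportion, set as the call begins (left out, the last holds). The fingers move at their own pace and stop on an object; "newtons" is the grip in N (left out, the last holds). Time passes only in rows, so rows that do not move let the fingers close. It gives the time, the measured TCP pose, the force and the opening at its end, in the units of the state.
- get_obs(): the state, without advancing time (a new reading comes with each control period).
- grab_frame(name): name is "scene" or "top" or "wrist"; returns a dict with "image" (480x640x3 uint8, blue, green, red), "depth" (480x640 float32, m along the optical axis (not along the pixel's ray), 0 where there is no reading), "mtx" (3x3 intrinsics, pixels), "rvec" (rotation vector, rad) and "tvec" (3), from world to camera coordinates, as OpenCV has them. Camera axes: x right, y down, z forward; pixel columns grow to the right and rows downward; lengths in m; the calibration is good to about 2 mm. A picture is of the moment at which its call begins.
- finish_job(): hands the job in, once; it reports no verdict.
Trained networks look in a picture, given as the dict that the camera call returned (one of the last four; its "shot" number tells which), for a name from the list of things; names that differ only in an ending like _2 or _b are one class to them, and where a whole thing is asked for, a point or a joint stands for the part that bears it (a point fixed in the world has none). Each returns a list of dicts, best first, with "confidence" (0 to 1); they miss things now and then, are a little off and sometimes report something else, mostly with a low value. They report only what shows in the picture. A call takes as long as a camera call. They do not tell look-alikes from the thing itself.
- spot_in(name, picture): "point" ([x, y, z] in m, in world coordinates, good to about 4 mm: the middle of the surface that is visible of it).
- regions_of(name, picture): "mask" (480x640 bool, what is visible of it).
- place_of(name, picture): "point" ([x, y, z] in m, in world coordinates, good to about 4 mm: a listed point, or the origin of a listed thing).
The state is a dict: "time_s": time; "qpos": joint angles; "qvel": joint speeds; "tau": joint torques, N m; "position": TCP position; "eef_rot": TCP orientation; "contact_force": force on the tool from outside, world axes, zero at the start; "moment": the same for the moment, N m; "gripper_width": finger opening in m.
Only numpy, scipy, OpenCV 4.12 (cv2) and the standard library are available. Lean on these libraries where they do the work, as an engineer would, in place of code of your own. Each camera call takes 0.05 s, during which the arm holds its last target. There are 200 camera calls.

## Working session

There is one attempt and no reset: what is moved stays moved. The work goes in short steps, Python scripts to look and compute and a tool call to move; the robot and the scene stay as the last step left them, time stands still between calls to the robot, and variables do not carry over. Pictures are saved under pics/ and viewed, about 8 in all and at most 12, crops included, and the job is handed in when it is done.

Besides the shell and the picture viewer there is one more tool, called as a command line: name --argument value ..., lists and objects as JSON in quotes. drive_tool: Moves the arm, as the interface text tells. Its arguments: {"type":"object","properties":{"commands":{"type":"array"},"fingers":{"type":"number"},"newtons":{"type":"number"}},"required":["commands"]}

```bash
ls; mkdir -p pics; cat > h.py <<'E'
import numpy as np, cv2
from scipy.spatial.transform import Rotation as R
from workcell import *
np.set_printoptions(precision=4,suppress=True)
def cam(f):
    M=cv2.Rodrigues(np.array(f["rvec"],float))[0]; return M,np.array(f["tvec"],float).ravel()
def cloud(f):
    M,t=cam(f);d=f["depth"];v,u=np.mgrid[0:480,0:640];K=f["mtx"]
    p=np.stack([(u-K[0][2])/K[0][0]*d,(v-K[1][2])/K[1][1]*d,d],-1)
    w=(p-t)@M; w[d<=0]=np.nan; return w
def rot(o): q=o["eef_rot"]; return R.from_quat([q[1],q[2],q[3],q[0]])
E
python3 - <<'E'
from h import *
print(get_obs(), hold_point_z)
for c in ["scene","top"]:
    f=grab_frame(c); cv2.imwrite(f"pics/{c}0.png",f["image"])
    for n in ["tray","tray_grip","tray_lip","sharps_bin","bin_mouth","rack","rack_bay","clipper","spray","glove_box","bandage","bowl","syringe1"]:
        print(c,n,[(np.round(r["point"],3),round(r["confidence"],2)) for r in place_of(n,f)[:5]])
E
```

```text
pics
{'time_s': 0.0, 'qpos': array([-1.347 ,  0.2607, -0.1394,  1.1727,  0.    ,  1.5708]), 'qvel': array([ 0.0006,  0.0001,  0.0018, -0.0008, -0.0014,  0.0014]), 'tau': array([ -0.0004, -40.5676,  25.3924,   0.0187,  -0.0001,   0.    ]), 'position': array([ 0.1164, -0.5112,  0.2305]), 'eef_rot': array([-0.001 ,  0.9937,  0.1117, -0.0001]), 'contact_force': array([-0.6757, -0.308 ,  0.1644]), 'moment': array([ 0.0227, -0.0344, -0.0545]), 'gripper_width': 0.08547153866555457} 0.0187
scene tray [(array([ 0.455, -0.159,  0.004]), 0.78)]
scene tray_grip [(array([ 0.44 , -0.254,  0.057]), 0.6), (array([ 0.474, -0.074,  0.022]), 0.42), (array([ 0.461, -0.12 ,  0.016]), 0.21)]
scene tray_lip [(array([ 0.475, -0.073,  0.024]), 0.7)]
scene sharps_bin [(array([ 0.466,  0.393, -0.006]), 0.9)]
scene bin_mouth [(array([0.464, 0.395, 0.131]), 0.81)]
scene rack [(array([ 0.5  ,  0.137, -0.002]), 0.91)]
scene rack_bay [(array([0.492, 0.156, 0.014]), 0.84)]
scene clipper [(array([ 0.755, -0.16 ,  0.004]), 0.7)]
scene spray [(array([ 0.674, -0.351, -0.002]), 0.79), (array([ 0.462, -0.174,  0.014]), 0.
[... 870 characters left out ...]
rack [(array([0.491, 0.136, 0.002]), 0.87)]
top rack_bay [(array([0.494, 0.145, 0.012]), 0.8), (array([ 0.491,  0.135, -0.003]), 0.65)]
top clipper [(array([ 0.755, -0.156, -0.004]), 0.83), (array([ 0.47 , -0.069,  0.023]), 0.72)]
top spray [(array([ 0.668, -0.352,  0.   ]), 0.67)]
top glove_box [(array([ 0.789,  0.148, -0.001]), 0.71)]
top bandage [(array([ 0.27 , -0.435,  0.   ]), 0.88)]
top bowl [(array([ 0.531, -0.495, -0.002]), 0.93), (array([ 0.269, -0.433,  0.   ]), 0.42)]
top syringe1 [(array([ 0.449, -0.197,  0.014]), 0.89), (array([ 0.462, -0.171,  0.015]), 0.72), (array([0.203, 0.293, 0.009]), 0.69), (array([ 0.466, -0.148,  0.018]), 0.58), (array([ 0.454, -0.12 ,  0.012]), 0.57)]
```

View pics/scene0.png

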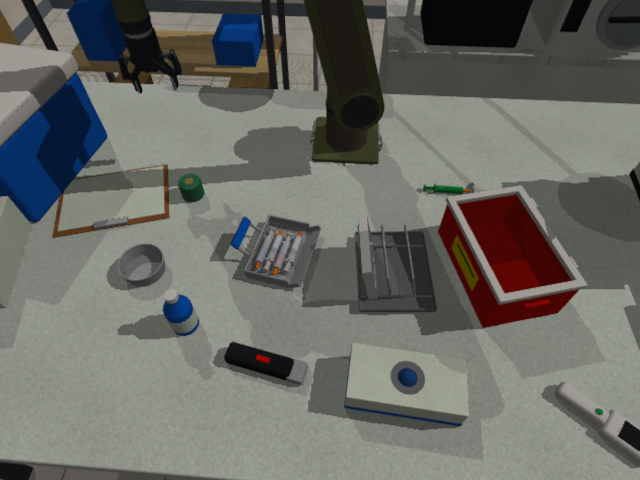

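View pics/top0.png

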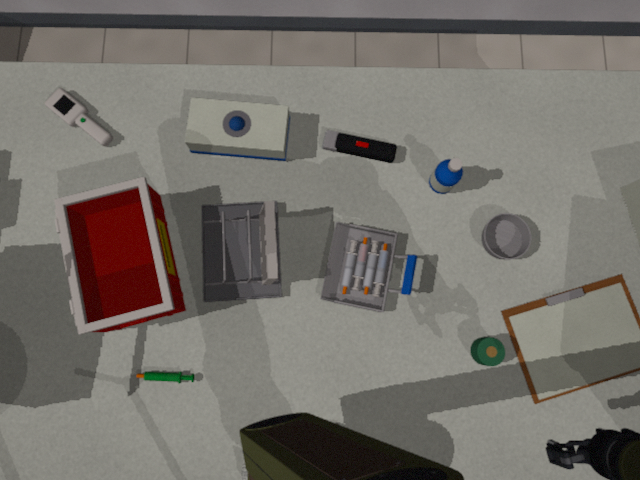

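Scene view: the tray is at (280,250), with its grip at (241,233) and lip at about (315,240). The rack is at (395,265), with its free bay on the bin side. The bin is at (510,255). The green look-alike syringe lies alone at (448,188); the four real ones are in the tray at (265–295,250). The networks agree with this to about 5 mm.

The interface only commands shifts and a turn about tool z, so I first need to see how it behaves at the edge of reach.

drive_tool --commands '[[[0,0,-1,0],[0,0,-1,0],[0,0,-1,0],[0,0,-1,0],[0,0,-1,0],[0,0,-1,0]]]' --fingers 1

```text
time_s: 2.0
position: [0.1165, -0.5118, 0.5282]
eef_rot: [0.002, 0.994, 0.112, 0.0]
contact_force: [0.4, -1.7, 0.8]
gripper_width: 0.0855
```

```bash
python3 -c "
from h import *
o=get_obs();print(o['time_s'],o['qpos'],o['position'],rot(o).as_matrix())"
```

```text
2.0 [-1.347   0.363   0.8086  2.0133  0.      1.5708] [ 0.1165 -0.5118  0.5282] [[ 0.9751  0.2219  0.0007]
 [ 0.2219 -0.9751 -0.0031]
 [ 0.      0.0032 -1.    ]]
```

drive_tool --commands '[[[0,0,-1,0],[0,0,-1,0],[0,0,-1,0],[0,0,-1,0]]]'

```text
time_s: 2.4
position: [0.1065, -0.4681, 0.6095]
eef_rot: [0.059, 0.992, 0.111, 0.007]
contact_force: [-0.3, -0.4, 0.9]
gripper_width: 0.0849
```

```bash
python3 -c "
from h import *
o=get_obs();print(o['time_s'],o['qpos'],o['position'],rot(o).as_matrix())"
```

```text
2.4 [-1.347   0.2882  0.9528  2.1165  0.      1.5708] [ 0.1065 -0.4681  0.6095] [[ 0.9751  0.2204  0.0263]
 [ 0.2219 -0.9682 -0.1157]
 [ 0.      0.1186 -0.9929]]
```

drive_tool --commands '[[[0,0,0,0],[0,0,0,0],[0,0,0.5,0],[0,0,0.5,0],[0,0,1,0],[0,0,1,0],[0,0,0,0]]]'

```text
time_s: 3.1
position: [0.1081, -0.475, 0.4414]
eef_rot: [0.037, 0.993, 0.112, 0.004]
contact_force: [0.3, 1.8, -1.8]
gripper_width: 0.0856
```

```bash
python3 -c "
from h import *
o=get_obs();print(o['time_s'],o['qpos'],o['position'],rot(o).as_matrix())"
```

```text
3.1 [-1.347   0.1355  0.242   1.6018  0.      1.5708] [ 0.1081 -0.475   0.4414] [[ 0.9751  0.2213  0.0167]
 [ 0.2219 -0.9723 -0.0735]
 [ 0.      0.0754 -0.9972]]
```

drive_tool --commands '[[[0.9,-0.4,-0.2,0],[0.9,-0.4,-0.2,0],[0.9,-0.4,-0.2,0],[0.9,-0.4,-0.2,0],[0.9,-0.4,-0.2,0],[0.9,-0.4,-0.2,0],[0.9,-0.4,-0.2,0],[0.9,-0.4,-0.2,0],[0.9,-0.4,-0.2,0],[0.9,-0.4,-0.2,0],[0.9,-0.4,-0.2,0]]]'

```text
time_s: 4.2
position: [0.542, -0.1499, 0.5463]
eef_rot: [0.059, 0.992, 0.111, 0.01]
contact_force: [0.8, -0.9, 2.1]
gripper_width: 0.0854
```

```bash
cat > s.py <<'E'
from h import *
o=get_obs();print(o['time_s'],o['qpos'],o['position']);print(rot(o).as_matrix())
z=rot(o).as_matrix()[:,2];print("az",np.degrees(np.arctan2(z[1],z[0])),"below horiz",np.degrees(np.arcsin(-z[2])))
E
python3 s.py
```

```text
4.2 [-0.2094  0.4324  0.9775  2.0588 -0.1063  2.7054] [ 0.542  -0.1499  0.5463]
[[ 0.975   0.2199  0.0334]
 [ 0.2223 -0.9681 -0.1156]
 [ 0.0069  0.1201 -0.9927]]
az -73.89628687064774 below horiz 83.09119300286687
```

drive_tool --commands '[[[0.92,0.38,0,0],[0.92,0.38,0,0],[0.92,0.38,0,0],[0.92,0.38,0,0],[0.92,0.38,0,0],[0.92,0.38,0,0]]]'

```text
time_s: 4.8
position: [0.6763, -0.162, 0.4748]
eef_rot: [0.07, 0.991, 0.112, 0.02]
contact_force: [0.2, -0.1, 0.5]
gripper_width: 0.0854
```

```bash
python3 s.py
```

```text
4.8 [-0.1791  0.7396  1.3653  2.1174 -0.1218  2.7328] [ 0.6763 -0.162   0.4748]
[[ 0.9741  0.2191  0.0555]
 [ 0.2247 -0.9652 -0.1335]
 [ 0.0243  0.1426 -0.9895]]
az -67.42378649082377 below horiz 81.68426218902286
```

drive_tool --commands '[[[-0.25,0,-0.96,0],[-0.25,0,-0.96,0],[-0.25,0,-0.96,0],[-0.25,0,-0.96,0],[-0.25,0,-0.96,0],[-0.25,0,-0.96,0]]]'

```text
time_s: 5.4
position: [0.5892, -0.16, 0.6383]
eef_rot: [0.107, 0.978, 0.118, 0.136]
contact_force: [0.8, 0.6, -0.3]
gripper_width: 0.0854
```

```bash
python3 s.py
```

```text
5.4 [-0.2053  0.4898  1.3654  2.1174 -0.1142  2.6781] [ 0.5892 -0.16    0.6383]
[[ 0.9354  0.2008  0.291 ]
 [ 0.2589 -0.9495 -0.177 ]
 [ 0.2408  0.2409 -0.9402]]
az -31.308542463755046 below horiz 70.08568825418939
```

drive_tool --commands '[[[-0.25,0,-0.96,0],[-0.25,0,-0.96,0],[-0.25,0,-0.96,0],[-0.25,0,-0.96,0],[-0.25,0,-0.96,0],[-0.25,0,-0.96,0],[-0.25,0,-0.96,0],[-0.25,0,-0.96,0],[-0.25,0,-0.96,0],[-0.25,0,-0.96,0],[-0.25,0,-0.96,0],[-0.25,0,-0.96,0]]]'

```text
time_s: 6.6
position: [0.3149, -0.1422, 0.8724]
eef_rot: [0.201, 0.911, 0.116, 0.341]
contact_force: [0.6, -0.7, 0.0]
gripper_width: 0.0854
```

```bash
python3 s.py
```

```text
6.6 [-0.4615  0.0057  1.3654  2.1174  0.0403  2.4437] [ 0.3149 -0.1422  0.8724]
[[ 0.7406  0.0746  0.6678]
 [ 0.3488 -0.8921 -0.2872]
 [ 0.5744  0.4456 -0.6867]]
az -23.2681157252871 below horiz 43.37132474715133
```

Pushing along the joint-limit arc tilts the tool and the tilt is kept. So I can get the tool near horizontal, hold the blade from its robot-side end, and pour with the tool-z turn. Next I need the exact yaws.

```bash
cat > m.py <<'E'
from h import *
f=grab_frame("top"); W=cloud(f); hsv=cv2.cvtColor(f["image"],cv2.COLOR_BGR2HSV)
def rect(n,sel):
    p=W[sel]; p=p[np.isfinite(p[:,2])]
    r=cv2.minAreaRect((p[:,:2]*1000).astype(np.float32)); print(n,len(p),"c",np.round(r[0],1),"size",np.round(r[1],1),"ang",round(r[2],1),"z",np.round(np.percentile(p[:,2],[5,50,95]),3))
    return p
def m(n):
    r=regions_of(n,f); print(n,[x["confidence"] for x in r][:3]); return r[0]["mask"]
Z=W[...,2]
box=lambda x0,x1,y0,y1:(W[...,0]>x0)&(W[...,0]<x1)&(W[...,1]>y0)&(W[...,1]<y1)
blue=(hsv[...,0]>100)&(hsv[...,0]<130)&(hsv[...,1]>120)
b=box(.38,.5,-.3,-.2)&blue&(Z>.035)
p=rect("blade",b); c,_,vt=np.linalg.svd(p-p.mean(0)); print(p.mean(0),vt)
t=m("tray"); rect("tray all",t&(Z>.005)&~blue); rect("tray rim",t&(Z>.018)&(Z<.036)&box(.3,.6,-.225,-.05))
for n,s in(("bin",box(.3,.65,.25,.55)&(Z>.12)),("rackbase",box(.36,.62,.02,.25)&(Z>.008)&(Z<.03)),("hoops",box(.36,.62,.02,.25)&(Z>.09)&(Z<.105)),("white",box(.36,.62,.02,.25)&(Z>.115))):
    p=rect(n,s)
    if n=="hoops": print(p[:,1].min(),p[:,1].max()); print(np.histogram(p[:,1],bins=20))
big=cv2.resize(f["image"][190:310,310:430],(720,720),interpolation=cv2.INTER_CUBIC); cv2.imwrite("pics/tray.png",big)
E
python3 m.py
```

```text
blade 347 c [ 435.1 -255.6] size [19.2 89.6] ang 78.7 z [0.054 0.063 0.069]
[ 0.4349 -0.2546  0.0623] [[-0.9813  0.1925 -0.006 ]
 [ 0.1428  0.7065 -0.6932]
 [ 0.1292  0.681   0.7207]]
tray [0.85]
tray all 2359 c [ 454.6 -162.3] size [188.9 189.9] ang 79.2 z [0.006 0.016 0.036]
tray rim 826 c [ 456.7 -151.4] size [164.4 189.9] ang 79.2 z [0.019 0.025 0.035]
bin 4362 c [464.2 395.9] size [301.2 209. ] ang 15.9 z [0.127 0.135 0.139]
rackbase 6113 c [488.5 151.1] size [241.6 213.5] ang 4.0 z [0.01  0.015 0.023]
hoops 439 c [495.6 105.5] size [170.5 120.7] ang 4.5 z [0.095 0.099 0.103]
0.04119823652270455 0.17158573226442433
(array([ 29,  20,   4,   2,   2,   6,   0,   0,  17,  93,  78,   0,   0,
         0,   0,   0,   0,  45, 101,  42]), array([0.0412, 0.0477, 0.0542, 0.0608, 0.0673, 0.0738, 0.0803, 0.0868,
       0.0934, 0.0999, 0.1064, 0.1129, 0.1194, 0.126 , 0.1325, 0.139 ,
       0.1455, 0.152 , 0.1585, 0.1651, 0.1716]))
white 767 c [499.1  56.3] size [169.8  24.1] ang 4.8 z [0.13  0.134 0.138]
```

View pics/tray.png

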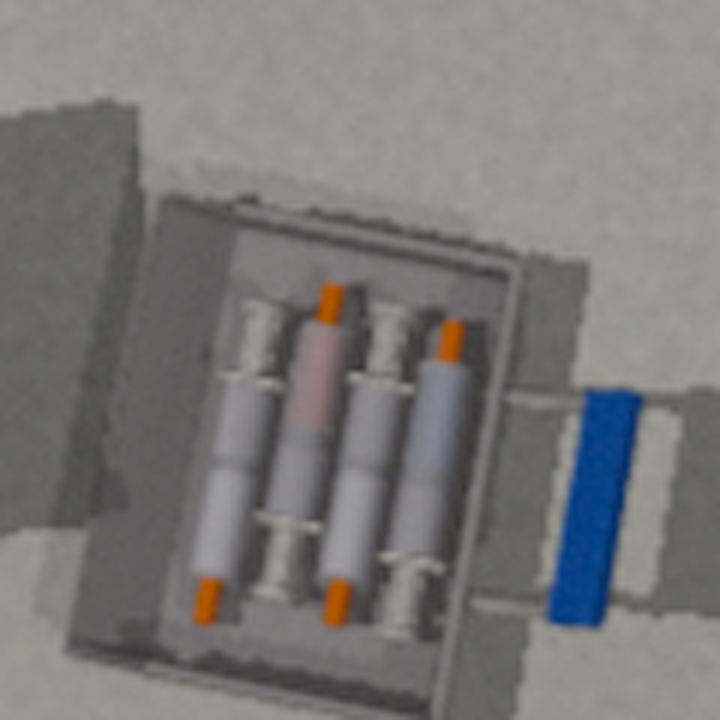

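```bash
cat > fk.py <<'E'
import numpy as np
from scipy.spatial.transform import Rotation as R
from scipy.optimize import least_squares
D=[([-1.347,.2607,-.1394,1.1727,0,1.5708],[.1164,-.5112,.2305],None),
([-1.347,.363,.8086,2.0133,0,1.5708],[.1165,-.5118,.5282],[[.9751,.2219,.0007],[.2219,-.9751,-.0031],[0,.0032,-1]]),
([-1.347,.2882,.9528,2.1165,0,1.5708],[.1065,-.4681,.6095],[[.9751,.2204,.0263],[.2219,-.9682,-.1157],[0,.1186,-.9929]]),
([-1.347,.1355,.242,1.6018,0,1.5708],[.1081,-.475,.4414],None),
([-.2094,.4324,.9775,2.0588,-.1063,2.7054],[.542,-.1499,.5463],[[.975,.2199,.0334],[.2223,-.9681,-.1156],[.0069,.1201,-.9927]]),
([-.1791,.7396,1.3653,2.1174,-.1218,2.7328],[.6763,-.162,.4748],[[.9741,.2191,.0555],[.2247,-.9652,-.1335],[.0243,.1426,-.9895]]),
([-.2053,.4898,1.3654,2.1174,-.1142,2.6781],[.5892,-.16,.6383],[[.9354,.2008,.291],[.2589,-.9495,-.177],[.2408,.2409,-.9402]]),
([-.4615,.0057,1.3654,2.1174,.0403,2.4437],[.3149,-.1422,.8724],[[.7406,.0746,.6678],[.3488,-.8921,-.2872],[.5744,.4456,-.6867]])]
def Ry(a): return R.from_euler('y',a).as_matrix()
def Rz(a): return R.from_euler('z',a).as_matrix()
# arm frame: x fwd. pitch positive = down. tool frame at zero: x_t axis=fwd
def fk(q,p,full=False):
    h,l1x,l1z,l2x,l2z,d45,d5=p[:7]; s5=p[7]; s6=p[8]
    A=Rz(q[0]); pos=np.array([0,0,h]); B=A@Ry(q[1]); pos=pos+B@[l1x,0,l1z]; el=pos
    B=B@Ry(-q[2]); pos=pos+B@[l2x,0,l2z]; w=pos
    B=B@Ry(q[3]); pos=pos+B@[d45,0,0]; B=B@Rz(s5*q[4]); pos=pos+B@[d5,0,0]
    T=B@np.array([[0,0,1],[0,-1,0],[1,0,0]])@Rz(s6*q[5]+p[9])   # columns tool x,y,z ; z=fwd
    return (pos,T,el,w) if full else (pos,T)
def fit(s5,s6):
    def res(x):
        p=list(x[:7])+[s5,s6,x[7]]; e=[]
        for q,t,M in D:
            a,T=fk(q,p); e+=list(a-t)
            if M is not None: e+=list(.3*(T-np.array(M)).ravel())
        return e
    best=min((least_squares(res,[.3,0,.35,.35,0,.1,.15,o]) for o in(0,1.57,3.14,-1.57)),key=lambda r:r.cost)
    return best,list(best.x[:7])+[s5,s6,best.x[7]]
if __name__=="__main__":
    np.set_printoptions(precision=4,suppress=True)
    c=min((fit(a,b) for a in(1,-1) for b in(1,-1)),key=lambda r:r[0].cost)
    print(c[0].cost,np.array(c[1]),np.abs(c[0].fun).max()); np.save("p.npy",c[1])
E
python3 fk.py
```

```text
1.552705564269596e-08 [ 0.2183 -0.      0.5672  0.3859  0.0605  0.1209  0.3203  1.      1.
  3.1416] 6.22962486494516e-05
```

```bash
cat > ik.py <<'E'
from fk import *
P=np.load("p.npy")
lo=np.array([-2.78,-.83,-1.28,-1.9,-1.57,-3.14])+.003; hi=np.array([2.78,1.72,1.37,2.12,1.48,3.14])-.003
def ik(pos,T,seeds=None,n=12,rng=np.random.default_rng(0)):
    best=None
    S=([] if seeds is None else [np.clip(s,lo+1e-3,hi-1e-3) for s in seeds])+[lo+(hi-lo)*rng.random(6) for _ in range(n)]
    def res(q):
        a,M=fk(q,P); return np.r_[(a-pos),.3*R.from_matrix(M.T@T).as_rotvec()]
    for s in S:
        r=least_squares(res,s,bounds=(lo,hi))
        if best is None or r.cost<best.cost: best=r
        if best.cost<1e-9: break
    return best.x,best.cost
def unit(a): return np.array(a)/np.linalg.norm(a)
yaw=np.radians(79); c=np.array([.4365,-.2535,.056])
def traydirs(yaw): return np.array([np.cos(yaw),np.sin(yaw),0]),np.array([-np.sin(yaw),np.cos(yaw),0])
def grasp(phi,along,up,flip=1):
    xt,yt=traydirs(yaw); d=.5736*xt-.8192*np.array([0,0,1]); n=flip*(.8192*xt+.5736*np.array([0,0,1]))
    z=-np.cos(phi)*yt+np.sin(phi)*d
    T=np.c_[np.cross(n,z),n,z]
    return c+along*yt-up*d+z*.0187,T
if __name__=="__main__":
    np.set_printoptions(precision=3,suppress=True)
    for ph in (10,20,30,40,50,60,75):
      for fl in(1,-1):
        pos,T=grasp(np.radians(ph),.01,.004,fl); q,co=ik(pos,T); f=fk(q,P,True); print(ph,fl,round(co,7),q,"wrist",f[3],"q5c",pos-T[:,2]*.32)
E
python3 ik.py
```

```text
10 1 0.0032585 [-1.194  0.961 -1.277 -1.513  1.245 -0.041] wrist [ 0.101 -0.254  0.203] q5c [ 0.129 -0.227  0.102]
10 -1 0.0032585 [-1.194  0.961 -1.277 -1.513  1.245  3.101] wrist [ 0.101 -0.254  0.203] q5c [ 0.129 -0.227  0.102]
20 1 0.000982 [-1.149  0.777 -1.277 -1.171  1.141 -0.157] wrist [ 0.111 -0.248  0.253] q5c [ 0.137 -0.258  0.144]
20 -1 0.000982 [-1.149  0.777 -1.277 -1.171  1.141  2.985] wrist [ 0.111 -0.248  0.253] q5c [ 0.137 -0.258  0.144]
30 1 2.43e-05 [-1.091  0.661 -1.277 -0.986  1.035 -0.191] wrist [ 0.123 -0.236  0.284] q5c [ 0.154 -0.289  0.183]
30 -1 2.43e-05 [-1.091  0.661 -1.277 -0.986  1.035  2.951] wrist [ 0.123 -0.236  0.284] q5c [ 0.154 -0.289  0.183]
40 1 0.0 [-1.061  0.495 -1.101 -0.409  0.967 -0.374] wrist [ 0.156 -0.279  0.33 ] q5c [ 0.178 -0.319  0.218]
40 -1 0.0 [-1.061  0.495 -1.101 -0.409  0.967  2.768] wrist [ 0.156 -0.279  0.33 ] q5c [ 0.178 -0.319  0.218]
50 1 0.0 [-1.025  0.441 -0.909  0.051  0.881 -0.525] wrist [ 0.2   -0.33   0.368] q5c [ 0.211 -0.347  0.248]
50 -1 0.0 [-1.025  0.441 -0.909  0.051  0.881  2.617] wrist [ 0.2   -0.33   0.368] q5c [ 0.211 -0.347  0.248]
60 1 0.0 [-0.98   0.45  -0.735  0.385  0.782 -0.619] wrist [ 0.25  -0.372  0.394] q5c [ 0.25  -0.372  0.273]
60 -1 0.0 [-0.98   0.45  -0.735  0.385  0.782  2.522] wrist [ 0.25  -0.372  0.394] q5c [ 0.25  -0.372  0.273]
75 1 0.0 [-0.903  0.519 -0.49   0.768  0.629 -0.696] wrist [ 0.333 -0.422  0.416] q5c [ 0.318 -0.403  0.298]
75 -1 0.0 [-0.903  0.519 -0.49   0.768  0.629  2.446] wrist [ 0.333 -0.422  0.416] q5c [ 0.318 -0.403  0.298]
```

```bash
cat > sim.py <<'E'
from ik import *
W=.6
def step(q,row,w=None):
    w=W if w is None else w
    p,T=fk(q,P); tp=p+T@(np.array(row[:3])*.05); tT=T@Rz(row[3])
    def res(x):
        a,M=fk(x,P); return np.r_[a-tp,w*R.from_matrix(M.T@tT).as_rotvec()]
    s=np.clip(q,lo+1e-5,hi-1e-5)
    return least_squares(res,s,bounds=(lo,hi)).x
def run(q,rows,w=None):
    for r in rows: q=step(q,r,w)
    return q
def desc(q):
    p,T=fk(q,P); z=T[:,2]; return "q %s p %s az %.1f below %.1f"%(np.round(q,3),np.round(p,3),np.degrees(np.arctan2(z[1],z[0])),np.degrees(np.arcsin(-z[2])))
if __name__=="__main__":
    for w in(.3,.5,.6,.8): print(w,desc(run(np.array(D[6][0]),[[-.25,0,-.96,0]]*12,w)))
    print(D[7])
    # feasibility of rack pose for several phi: tray yaw 94.5, theta 78
    Yr=np.radians(94.5); X=np.array([np.cos(Yr),np.sin(Yr),0]); Y=np.array([-np.sin(Yr),np.cos(Yr),0]); Z=np.array([0,0,1.])
    th=np.radians(78); xt=np.cos(th)*X-np.sin(th)*Z; zt=np.sin(th)*X+np.cos(th)*Z; B=np.c_[xt,Y,zt]
    lip=np.array([.490,.155,.015])
    Bp=np.c_[[np.cos(yaw),np.sin(yaw),0],[-np.sin(yaw),np.cos(yaw),0],Z]
    for ph in(40,50,60,75,90):
        s,c_=np.sin(np.radians(ph)),np.cos(np.radians(ph)); z=np.array([.5736*s,-c_,-.8192*s])
        for fl in(1,-1):
            n=fl*np.array([.8192,0,.5736]); Tt=np.c_[np.cross(n,z),n,z]; g=np.array([-.098,0,.055])
            q,co=ik(lip+B@(g-[.09,0,.021])+B@z*.0187,B@Tt); print("rack",ph,fl,round(co,7),desc(q))
            q,co=ik(c+Bp@z*.0187,Bp@Tt); print("  grasp",round(co,7),desc(q))
E
python3 sim.py
```

```text
0.3 q [-0.308 -0.271  1.207  2.117 -0.073  2.541] p [ 0.162 -0.076  0.892] az -22.8 below 36.5
0.5 q [-0.434 -0.243  1.023  2.117  0.003  2.458] p [ 0.193 -0.089  0.823] az -24.6 below 48.8
0.6 q [-0.478 -0.227  0.962  2.117  0.024  2.422] p [ 0.203 -0.097  0.798] az -25.1 below 53.2
0.8 q [-0.465 -0.201  0.885  2.117  0.003  2.431] p [ 0.215 -0.107  0.765] az -26.3 below 59.1
([-0.4615, 0.0057, 1.3654, 2.1174, 0.0403, 2.4437], [0.3149, -0.1422, 0.8724], [[0.7406, 0.0746, 0.6678], [0.3488, -0.8921, -0.2872], [0.5744, 0.4456, -0.6867]])
rack 40 1 0.0 q [ 0.811  0.155 -0.992 -0.107 -0.994  0.076] p [0.505 0.142 0.197] az -25.3 below 28.0
  grasp 0.0 q [-1.037  0.51  -1.102 -0.458  0.957 -0.334] p [ 0.452 -0.249  0.046] az 14.7 below 31.8
rack 40 -1 0.0 q [ 0.811  0.155 -0.992 -0.107 -0.994 -3.065] p [0.505 0.142 0.197] az -25.3 below 28.0
  grasp 0.0 q [-1.037  0.51  -1.102 -0.458  0.957  2.807] p [ 0.452 -0.249  0.046] az 14.7 below 31.8
rack 50 1 0.0 q [ 0.796  0.192 -0.773  0.36  -0.955  0.305] p [0.503 0.14  0.195] az -34.6 below 34.1
  grasp 0.0 q [-1.003  0.452 -0.908  0.016  0.8
[... 786 characters left out ...]
-0.887  0.529 -0.481  0.756  0.633 -0.676] p [ 0.443 -0.244  0.041] az 54.0 below 52.3
rack 75 -1 0.0 q [ 0.71   0.4   -0.307  1.113 -0.754 -2.515] p [0.496 0.137 0.193] az -64.1 below 44.9
  grasp 0.0 q [-0.887  0.529 -0.481  0.756  0.633  2.465] p [ 0.443 -0.244  0.041] az 54.0 below 52.3
rack 90 1 0.0 q [ 0.642  0.544 -0.058  1.43  -0.615  0.712] p [0.491 0.136 0.192] az -85.5 below 47.0
  grasp 0.0 q [-0.809  0.638 -0.242  1.076  0.487 -0.714] p [ 0.439 -0.243  0.041] az 79.0 below 55.0
rack 90 -1 0.0 q [ 0.642  0.544 -0.058  1.43  -0.615 -2.43 ] p [0.491 0.136 0.192] az -85.5 below 47.0
  grasp 0.0 q [-0.809  0.638 -0.242  1.076  0.487  2.427] p [ 0.439 -0.243  0.041] az 79.0 below 55.0
```

```bash
cat > sim.py <<'E'
from ik import *
LO=np.array([-2.78,-.83,-1.28,-1.9,-1.57,-3.14])+.0026; HI=np.array([2.78,1.72,1.37,2.12,1.48,3.14])-.0026
HI[2]=1.3654;LO[2]=-1.2754
def err(q,tp,tT,w):
    a,M=fk(q,P); return np.r_[tp-a,w*R.from_matrix(tT@M.T).as_rotvec()]
def step(q,row,N=20,lam=.05,w=.3):
    p,T=fk(q,P); d=np.array(row[:3])*.05; d=d*min(1,.05/max(np.linalg.norm(d),1e-9)); tp=p+T@d; tT=T@Rz(row[3]); q0=q.copy()
    for _ in range(N):
        e=err(q,tp,tT,w); J=np.array([(e-err(q+h,tp,tT,w))/1e-5 for h in np.eye(6)*1e-5]).T
        q=np.clip(q+J.T@np.linalg.solve(J@J.T+lam**2*np.eye(6),e),LO,HI)
    dq=q-q0; s=max(np.abs(dq)/(np.array([2.57,2.57,3.14,3.14,3.14,3.14])*.07)); 
    if s>1: q=q0+dq/s
    return q
def run(q,rows,**k):
    q=np.array(q,float)
    for r in rows: q=step(q,r,**k)
    return q
def desc(q):
    p,T=fk(q,P); z=T[:,2]; return "q %s p %s az %.1f below %.1f"%(np.round(q,3),np.round(p,3),np.degrees(np.arctan2(z[1],z[0])),np.degrees(np.arcsin(-z[2])))
E
cat > t.py <<'E'
from sim import *
for w in(.1,.3,1.):
  for lam in(.01,.05,.15,.4):
    for N in(1,5,20,60):
      k=dict(N=N,lam=lam,w=w)
      a=run(D[6][0],[[-.25,0,-.96,0]]*12,**k)-D[7][0]; b=run(D[4][0],[[.92,.38,0,0]]*6,**k)-D[5][0]; c2=run(D[1][0],[[0,0,-1,0]]*4,**k)-D[2][0]
      print(w,lam,N,np.round([np.abs(a).sum(),np.abs(b).sum(),np.abs(c2).sum()],2),np.round(a,2))
E
python3 t.py | sort -k4 | awk '{print}' | head -60
```

```text
1.0 0.15 60 [0.35 0.22 0.52] [ 0.09 -0.08 -0.04  0.   -0.05  0.1 ]
1.0 0.15 20 [0.39 0.22 0.52] [ 0.1  -0.08 -0.04  0.   -0.06  0.11]
1.0 0.15 5 [0.52 0.21 0.51] [ 0.16 -0.08 -0.03  0.   -0.1   0.15]
1.0 0.4 60 [0.61 0.2  0.17] [ 0.07 -0.13 -0.28  0.   -0.06  0.07]
1.0 0.15 1 [0.62 0.23 0.29] [ 0.23 -0.04  0.    0.   -0.14  0.2 ]
1.0 0.01 20 [0.65 0.3  0.35] [ 0.24 -0.04 -0.01  0.   -0.14  0.22]
0.3 0.15 60 [0.65 0.37 0.44] [ 0.18 -0.21 -0.01  0.   -0.12  0.13]
1.0 0.4 1 [0.66 0.64 0.07] [ 0.24  0.04 -0.    0.   -0.16  0.22]
0.3 0.05 1 [0.67 0.25 0.57] [ 0.28 -0.    0.    0.   -0.19  0.2 ]
0.3 0.15 20 [0.67 0.37 0.44] [ 0.19 -0.21 -0.01  0.   -0.13  0.13]
0.3 0.4 1 [0.67 0.75 0.16] [ 0.26 -0.03  0.    0.   -0.17  0.21]
0.3 0.05 20 [0.7  0.27 0.58] [ 0.28 -0.05  0.    0.   -0.19  0.19]
0.3 0.05 5 [0.7  0.27 0.58] [ 0.28 -0.05  0.    0.   -0.19  0.19]
0.3 0.05 60 [0.7  0.27 0.58] [ 0.28 -0.05  0.    0.   -0.19  0.19]
0.1 0.05 60 [0.72 0.55 0.49] [ 0.21 -0.26  0.   -0.01 -0.14  0.1 ]
0.1 0.4 1 [0.73 0.81 0.24] [ 0.26 -0.07  0.    0.   -0.17  0.23]
1.0 0.4 20 [0.74 0.19 0.17] [ 0.12 -0.1
[... 1379 characters left out ...]
 [ 0.29 -0.3   0.   -0.03 -0.18  0.17]
0.1 0.4 5 [0.97 0.8  0.33] [ 0.27 -0.29  0.   -0.02 -0.17  0.21]
0.1 0.01 1 [1.19 0.5  0.77] [ 0.31  0.49  0.    0.   -0.22  0.18]
0.1 0.01 20 [1.2  0.48 0.73] [ 0.31  0.49  0.    0.   -0.23  0.18]
0.1 0.01 5 [1.2  0.48 0.73] [ 0.31  0.49  0.    0.   -0.23  0.18]
0.1 0.01 60 [1.2  0.48 0.73] [ 0.31  0.49  0.    0.   -0.23  0.18]
1.0 0.01 60 [1.3  0.65 0.16] [ 0.25  0.65 -0.01  0.   -0.15  0.23]
0.3 0.01 5 [2.35 0.4  0.82] [ 0.27  1.71  0.    0.   -0.17  0.2 ]
0.3 0.01 1 [2.35 0.77 0.98] [ 0.27  1.71  0.    0.   -0.17  0.2 ]
1.0 0.01 1 [2.35 0.78 0.98] [ 0.25  1.71  0.    0.   -0.16  0.23]
1.0 0.01 5 [2.35 0.85 0.4 ] [ 0.25  1.71  0.    0.   -0.16  0.23]
```

```bash
cat > fast.py <<'E'
import sim, numpy as np
from math import sin,cos
p_=np.load("p.npy"); h,_,L1,a2,b2,d45,d5=p_[:7]
def mats(q):
    def ry(a): s,c=sin(a),cos(a); return np.array([[c,0,s],[0,1,0],[-s,0,c]])
    def rz(a): s,c=sin(a),cos(a); return np.array([[c,-s,0],[s,c,0],[0,0,1]])
    A=rz(q[0]);B1=A@ry(q[1]);B2=A@ry(q[1]-q[2]);B3=A@ry(q[1]-q[2]+q[3]);B4=B3@rz(q[4])
    el=np.array([0,0,h])+B1[:,2]*L1; w=el+B2[:,0]*a2+B2[:,2]*b2; c5=w+B3[:,0]*d45; p=c5+B4[:,0]*d5
    T=B4@np.array([[0,0,1.],[0,-1,0],[1,0,0]])@rz(q[5]+p_[9])
    lat=A[:,1]; ax=[(np.array([0,0,1.]),np.array([0,0,h])),(lat,np.array([0,0,h])),(-lat,el),(lat,w),(B3[:,2],c5),(T[:,2],p)]
    return p,T,ax,w
def rv(M):
    v=np.array([M[2,1]-M[1,2],M[0,2]-M[2,0],M[1,0]-M[0,1]])/2; s=np.linalg.norm(v); 
    return v*(np.arctan2(s,(np.trace(M)-1)/2)/s) if s>1e-9 else v
V=np.array([2.57,2.57,3.14,3.14,3.14,3.14])*.07
def step(q,row,N=12,lam=.15,w=1.):
    p,T,_,_=mats(q); d=np.array(row[:3])*.05; d=d*min(1,.05/max(np.linalg.norm(d),1e-9)); tp=p+T@d; c,s=cos(row[3]),sin(row[3]); tT=T@np.array([[c,-s,0],[s,c,0],[0,0,1]]); q0=q
    for _ in range(N):
        a,M,ax,_=mats(q); e=np.r_[tp-a,w*rv(tT@M.T)]
        if e@e<1e-9: break
        J=np.array([np.r_[np.cross(k,a-o),w*k] for k,o in ax]).T
        q=np.clip(q+J.T@np.linalg.solve(J@J.T+lam**2*np.eye(6),e),sim.LO,sim.HI)
    dq=q-q0; s=max(np.abs(dq)/V)
    return q0+dq/s if s>1 else q
def run(q,rows):
    q=np.array(q,float)
    for r in rows: q=step(q,r)
    return q
def beam(q0,cost,ok,depth=6,seg=6,width=10,nd=40,seed=0,turn=(0,),mags=(1,)):
    rng=np.random.default_rng(seed); B=[(cost(q0),q0,[])]; best=B[0]
    for dpt in range(depth):
        C=[]
        for c,q,s in B:
            for _ in range(nd):
                v=rng.normal(size=3); v/=np.linalg.norm(v); v=np.round(v,1); v=np.clip(v,-1,1)
                row=[*v,rng.choice(turn)]; x=q; good=True
                for _ in range(seg):
                    x=step(x,row)
                    if not ok(x): good=False;break
                if good: C.append((cost(x),x,s+[row]))
        B=sorted(C,key=lambda t:t[0])[:width]
        if not B: break
        if B[0][0]<best[0]: best=B[0]
    return best
E
cat > s1.py <<'E'
from fast import *; import ik, time
from sim import desc
from workcell import get_obs
q0=np.array(get_obs()["qpos"])
Zs=[ik.grasp(np.radians(a),0,0,-1)[1][:,2] for a in range(50,86,5)]
cost=lambda q:min(np.arccos(np.clip(mats(q)[1][:,2]@z,-1,1)) for z in Zs)
def ok(q):
    p=mats(q)[0]; w=mats(q)[3]; return p[2]>.3 and np.hypot(p[0],p[1])>.25 and p[2]<1.15 and p[0]>-.25
t=time.time()
for sd in range(3):
    b=beam(q0,cost,ok,depth=6,seed=sd); print(sd,round(np.degrees(b[0]),1),b[2],desc(b[1]),time.time()-t)
E
python3 s1.py
```

```text
0 0.0 [[np.float64(-0.1), np.float64(-0.8), np.float64(0.6), np.int64(0)], [np.float64(0.2), np.float64(-0.6), np.float64(-0.8), np.int64(0)], [np.float64(-0.1), np.float64(-0.6), np.float64(-0.8), np.int64(0)], [np.float64(-0.6), np.float64(-0.8), np.float64(-0.3), np.int64(0)], [np.float64(-0.1), np.float64(1.0), np.float64(-0.2), np.int64(0)]] q [ 1.373  0.01   1.145  2.092 -0.689  2.123] p [0.264 0.28  0.86 ] az 23.7 below 39.1 75.19247937202454
1 0.5 [[np.float64(-0.3), np.float64(-1.0), np.float64(0.1), np.int64(0)], [np.float64(0.3), np.float64(-0.6), np.float64(-0.8), np.int64(0)], [np.float64(-0.4), np.float64(-0.5), np.float64(-0.7), np.int64(0)], [np.float64(0.7), np.float64(-0.7), np.float64(-0.2), np.int64(0)], [np.float64(0.4), np.float64(-0.8), np.float64(-0.5), np.int64(0)], [np.float64(-0.4), np.float64(-0.6), np.float64(-0.7), np.int64(0)]] q [ 2.777  0.148  0.285  2.117 -0.613  3.137] p [-0.219  0.281  0.541] az 39.6 below 48.6 147.74143648147583
2 0.0 [[np.float64(-0.3), np.float64(-0.8), np.float64(0.5), np.int64(0)], [np.float64(-0.0), np.float64(-0.5), np.float64(-0.8), np.int64(0)], [np.float64(0.2), np.float64(-0.8), np.float64(-0.6), np.int64(0)], [np.float64(0.3), np.float64(-0.7), np.float64(-0.6), np.int64(0)], [np.float64(-0.9), np.float64(0.3), np.float64(-0.1), np.int64(0)], [np.float64(0.3), np.float64(0.3), np.float64(0.9), np.int64(0)]] q [ 1.164 -0.129  0.185  1.165 -0.472  1.97 ] p [0.349 0.441 0.652] az 28.9 below 42.0 228.97198700904846
```

drive_tool --commands '[[[-0.1,-0.8,0.6,0],[-0.1,-0.8,0.6,0],[-0.1,-0.8,0.6,0],[-0.1,-0.8,0.6,0],[-0.1,-0.8,0.6,0],[-0.1,-0.8,0.6,0],[0.2,-0.6,-0.8,0],[0.2,-0.6,-0.8,0],[0.2,-0.6,-0.8,0],[0.2,-0.6,-0.8,0],[0.2,-0.6,-0.8,0],[0.2,-0.6,-0.8,0]]]'

```text
time_s: 7.9
position: [0.3377, 0.0361, 0.8141]
eef_rot: [0.141, 0.908, 0.189, 0.346]
contact_force: [0.4, 0.2, 0.7]
gripper_width: 0.0857
```

```bash
python3 s.py
```

```text
7.9 [ 0.5679 -0.1286  0.9082  1.9933 -0.4914  3.1411] [0.3377 0.0361 0.8141]
[[ 0.6888  0.2453  0.6822]
 [ 0.44   -0.8893 -0.1245]
 [ 0.5762  0.3859 -0.7205]]
az -10.343999454967467 below horiz 46.09565084039336
```

drive_tool --commands '[[[-0.1,-0.6,-0.8,0],[-0.1,-0.6,-0.8,0],[-0.1,-0.6,-0.8,0],[-0.1,-0.6,-0.8,0],[-0.1,-0.6,-0.8,0],[-0.1,-0.6,-0.8,0]]]'

```text
time_s: 8.5
position: [0.2395, 0.027, 0.828]
eef_rot: [0.073, 0.897, 0.235, 0.366]
contact_force: [0.1, 0.1, 0.3]
gripper_width: 0.0852
```

```bash
python3 s.py
```

```text
8.5 [ 0.6528 -0.2296  0.9888  2.1166 -0.3974  3.1407] [0.2395 0.027  0.828 ]
[[ 0.621   0.3691  0.6915]
 [ 0.4759 -0.8785  0.0415]
 [ 0.6228  0.3033 -0.7212]]
az 3.4327672274751295 below horiz 46.15608210026837
```

drive_tool --commands '[[[0,0,0.3,-0.14],[0,0,0.3,-0.14],[0,0,0.3,-0.14],[0,0,0.3,-0.14],[0,0,0.3,-0.14],[0,0,0.3,-0.14],[0,0,0.3,-0.14],[0,0,0,0]]]'

```text
time_s: 9.3
position: [0.3109, 0.032, 0.7522]
eef_rot: [0.231, 0.693, 0.619, 0.29]
contact_force: [0.7, 0.3, -0.5]
gripper_width: 0.0853
```

```bash
python3 s.py; sed -i 's/range(3)/range(1)/; s/depth=6/depth=4,width=6,nd=30/; s/range(50,86,5)/range(55,76,5)/' s1.py; sed -i 's/return p\[2\]>.3/return q[5]<3.0 and p[2]>.3/' s1.py; python3 s1.py
```

```text
9.3 [ 0.2148 -0.3702  0.4609  1.6492 -0.1095  1.8548] [0.3109 0.032  0.7522]
[[ 0.0664  0.7234  0.6872]
 [ 0.9911 -0.1272  0.0381]
 [ 0.115   0.6786 -0.7255]]
az 3.172388614715865 below horiz 46.50761419410197
0 1.4 [[np.float64(0.5), np.float64(-0.8), np.float64(-0.4), np.int64(0)], [np.float64(0.7), np.float64(0.3), np.float64(-0.6), np.int64(0)], [np.float64(-0.3), np.float64(0.9), np.float64(-0.2), np.int64(0)], [np.float64(0.5), np.float64(0.7), np.float64(-0.6), np.int64(0)]] q [0.251 0.105 1.365 1.992 0.164 2.157] p [0.418 0.161 0.877] az 26.8 below 41.2 18.920809984207153
```

drive_tool --commands '[[[0.5,-0.8,-0.4,0],[0.5,-0.8,-0.4,0],[0.5,-0.8,-0.4,0],[0.5,-0.8,-0.4,0],[0.5,-0.8,-0.4,0],[0.5,-0.8,-0.4,0],[0.7,0.3,-0.6,0],[0.7,0.3,-0.6,0],[0.7,0.3,-0.6,0],[0.7,0.3,-0.6,0],[0.7,0.3,-0.6,0],[0.7,0.3,-0.6,0]]]'

```text
time_s: 10.5
position: [0.2885, 0.2629, 0.7986]
eef_rot: [0.161, 0.698, 0.624, 0.313]
contact_force: [-0.2, -1.0, -0.6]
gripper_width: 0.0858
```

```bash
python3 s.py;python3 s1.py
```

```text
10.5 [ 1.1885  0.0391  1.0669  2.1174 -0.5579  2.7313] [0.2885 0.2629 0.7986]
[[ 0.0257  0.7699  0.6377]
 [ 0.9711 -0.1707  0.1668]
 [ 0.2373  0.615  -0.752 ]]
az 14.661242317904694 below horiz 48.76360436406855
0 0.7 [[np.float64(0.8), np.float64(0.1), np.float64(-0.6), np.int64(0)], [np.float64(-0.9), np.float64(0.5), np.float64(0.1), np.int64(0)], [np.float64(-0.2), np.float64(0.8), np.float64(-0.6), np.int64(0)], [np.float64(0.6), np.float64(0.8), np.float64(-0.2), np.int64(0)]] q [0.159 0.206 1.365 1.924 0.231 2.028] p [0.509 0.156 0.852] az 27.2 below 42.4 18.876779079437256
```

drive_tool --commands '[[[0.8,0.1,-0.6,0],[0.8,0.1,-0.6,0],[0.8,0.1,-0.6,0],[0.8,0.1,-0.6,0],[0.8,0.1,-0.6,0],[0.8,0.1,-0.6,0],[0.8,0.1,-0.6,0],[0.8,0.1,-0.6,0]]]'

```text
time_s: 11.3
position: [0.2263, 0.4441, 0.8445]
eef_rot: [0.123, 0.645, 0.62, 0.43]
contact_force: [-0.4, 0.5, -0.2]
gripper_width: 0.0851
```

```bash
python3 s.py;python3 s1.py
```

```text
11.3 [ 1.5711  0.2503  1.3534  2.1174 -0.785   2.9455] [0.2263 0.4441 0.8445]
[[-0.1381  0.6939  0.7067]
 [ 0.9055 -0.2006  0.3739]
 [ 0.4012  0.6916 -0.6006]]
az 27.88318950847297 below horiz 36.914760217929384
0 0.0 [[np.float64(-0.9), np.float64(0.3), np.float64(0.3), np.int64(0)], [np.float64(-0.9), np.float64(0.2), np.float64(-0.4), np.int64(0)], [np.float64(1.0), np.float64(-0.1), np.float64(-0.3), np.int64(0)]] q [ 0.759 -0.165  0.899  1.82  -0.2    2.27 ] p [0.303 0.199 0.846] az 27.9 below 42.2 17.73278307914734
```

drive_tool --commands '[[[-0.9,0.3,0.3,0],[-0.9,0.3,0.3,0],[-0.9,0.3,0.3,0],[-0.9,0.3,0.3,0],[-0.9,0.3,0.3,0],[-0.9,0.3,0.3,0],[-0.9,0.2,-0.4,0],[-0.9,0.2,-0.4,0],[-0.9,0.2,-0.4,0],[-0.9,0.2,-0.4,0],[-0.9,0.2,-0.4,0],[-0.9,0.2,-0.4,0]]]'

```text
time_s: 12.5
position: [0.3605, 0.0739, 0.7664]
eef_rot: [0.12, 0.649, 0.63, 0.408]
contact_force: [1.0, -0.3, -0.1]
gripper_width: 0.0854
```

```bash
python3 s.py
```

```text
12.5 [-0.2821 -0.3152  0.4233  1.594   0.564   1.5342] [0.3605 0.0739 0.7664]
[[-0.1279  0.7208  0.6812]
 [ 0.9164 -0.1768  0.3592]
 [ 0.3793  0.6702 -0.6379]]
az 27.79932895510342 below horiz 39.63835410742244
```

```bash
cat > g.py <<'E'
from h import *; import ik, sys
from fast import mats, run
def plan(tp,T,o,label):
    Tc=rot(o).as_matrix(); d=Tc.T@(tp-np.array(o['position']))
    a=np.degrees(0)
    rel=Tc.T@T; print(label,"shift units",np.round(d/.05,2),"turn",round(np.arctan2(rel[1,0],rel[0,0]),3),"resid rotvec deg",np.round(np.degrees(R.from_matrix(rel).as_rotvec()),1))
if __name__=="__main__":
    o=get_obs(); z=rot(o).as_matrix()[:,2]; xt,yt=ik.traydirs(ik.yaw); n=-(.8192*xt+.5736*np.array([0,0,1]))
    y=n-(n@z)*z; y/=np.linalg.norm(y); T=np.c_[np.cross(y,z),y,z]
    dn=.5736*xt-.8192*np.array([0,0,1]); g=ik.c-.003*dn
    for back in(.1,0): 
        tp=g+z*(.0187-back); plan(tp,T,o,back); q,c=ik.ik(tp,T,[o["qpos"]],3); print(tp,q,c)
    Tc=rot(o).as_matrix(); rel=Tc.T@T; a=np.arctan2(rel[1,0],rel[0,0])
    d=Tc.T@(g+z*(.0187-.1)-np.array(o['position']))
    print("after turn frame shift",np.round((T.T@(g+z*(.0187-.1)-np.array(o['position'])))/.05,2))
E
python3 g.py
```

```text
0.1 shift units [-11.6   -7.23   6.07] turn 1.934 resid rotvec deg [  0.   -0.  110.8]
[ 0.3808 -0.2844  0.1103] [-1.1843  0.3774 -0.6984  0.6134  0.8731  2.2949] 2.4998403942267865e-25
0 shift units [-11.6   -7.23   8.07] turn 1.934 resid rotvec deg [  0.   -0.  110.8]
[ 0.4489 -0.2485  0.0465] [-1.0053  0.4646 -0.8261  0.1835  0.8751  2.5743] 7.154600770430576e-17
after turn frame shift [-2.65 13.41  6.07]
```

drive_tool --commands '[[[-0.77,-0.48,0.4,0],[-0.77,-0.48,0.4,0],[-0.77,-0.48,0.4,0],[-0.77,-0.48,0.4,0],[-0.77,-0.48,0.4,0],[-0.77,-0.48,0.4,0],[-0.77,-0.48,0.4,0],[-0.77,-0.48,0.4,0],[-0.77,-0.48,0.4,0],[-0.77,-0.48,0.4,0],[-0.77,-0.48,0.4,0],[-0.77,-0.48,0.4,0]]]' --fingers 0 --newtons 120

```text
time_s: 13.7
position: [0.3773, -0.2138, 0.2434]
eef_rot: [0.119, 0.65, 0.631, 0.407]
contact_force: [0.3, -0.4, 0.4]
gripper_width: 0.0428
```

drive_tool --commands '[[[0,0,0,0.14],[0,0,0,0.14],[0,0,0,0.14],[0,0,0,0.14],[0,0,0,0.14],[0,0,0,0.14],[0,0,0,0.14],[0,0,0,0.14],[0,0,0,0.14],[0,0,0,0.14],[0,0,0,0.14],[0,0,0,0.14]]]'

```text
time_s: 14.9
position: [0.3775, -0.2129, 0.2449]
eef_rot: [-0.225, 0.903, -0.066, 0.36]
contact_force: [0.4, 0.2, 0.7]
gripper_width: 0.0429
```

```bash
python3 s.py; python3 g.py
```

```text
14.9 [-1.1171  0.0745 -0.6579  0.8777  0.8752  2.1512] [ 0.3775 -0.2129  0.2449]
[[ 0.7329  0.0431  0.679 ]
 [-0.2803 -0.8902  0.3591]
 [ 0.6199 -0.4535 -0.6403]]
az 27.875473603771784 below horiz 39.81512135831225
0.1 shift units [-1.21  2.5   1.26] turn 0.247 resid rotvec deg [-0.   0.  14.2]
[ 0.381  -0.2844  0.1105] [-1.1824  0.376  -0.6969  0.6148  0.8701  2.2973] 1.3357665156711664e-18
0 shift units [-1.21  2.5   3.26] turn 0.247 resid rotvec deg [-0.   0.  14.2]
[ 0.4489 -0.2485  0.0465] [-1.004   0.4636 -0.8245  0.1869  0.872   2.5747] 5.678528905696209e-18
after turn frame shift [-0.57  2.72  1.26]
```

drive_tool --commands '[[[0,0,0,0.124],[0,0,0,0.124],[-0.14,0.68,0.31,0],[-0.14,0.68,0.31,0],[-0.14,0.68,0.31,0],[-0.14,0.68,0.31,0],[0,0,0,0]]]'

```text
time_s: 15.6
position: [0.3811, -0.2864, 0.1079]
eef_rot: [-0.268, 0.889, -0.176, 0.328]
contact_force: [0.7, 1.6, 1.1]
gripper_width: 0.0427
```

```bash
python3 g.py; cat > w.py <<'E'
from h import *
f=grab_frame("wrist"); W=cloud(f); hsv=cv2.cvtColor(f["image"],cv2.COLOR_BGR2HSV); cv2.imwrite("pics/wrist1.png",f["image"])
b=(hsv[...,0]>100)&(hsv[...,0]<130)&(hsv[...,1]>120)&np.isfinite(W[...,2])&(W[...,2]>.03)&(W[...,2]<.08)&(abs(W[...,0]-.436)<.07)&(abs(W[...,1]+.255)<.04)
p=W[b];c=np.median(p,0);print(len(p),p.mean(0)); _,_,vt=np.linalg.svd(p-p.mean(0),full_matrices=False);print(vt); 
pr=(p-p.mean(0))@vt.T; print(np.percentile(pr,[1,99],axis=0))
for n in("tray_grip","tray"): print(n,[(np.round(r["point"],4),round(r["confidence"],2)) for r in place_of(n,f)[:3]])
f=grab_frame("top"); print([(np.round(r["point"],4),round(r["confidence"],2)) for r in place_of("tray_grip",f)[:3]])
E
python3 w.py
```

```text
0.1 shift units [ 0.01 -0.06 -0.02] turn 0.001 resid rotvec deg [-0.  -0.   0.1]
[ 0.3811 -0.2846  0.1106] [-1.1818  0.3776 -0.6934  0.6199  0.8692  2.2953] 1.8177768996048e-18
0 shift units [ 0.01 -0.06  1.98] turn 0.001 resid rotvec deg [-0.  -0.   0.1]
[ 0.4488 -0.2484  0.0465] [-1.0039  0.4644 -0.8212  0.1932  0.8717  2.5718] 2.019258666472883e-17
after turn frame shift [ 0.01 -0.06 -0.02]
2325 [ 0.431  -0.2609  0.0632]
[[-0.9793  0.2021 -0.0123]
 [ 0.1443  0.7393  0.6577]
 [ 0.142   0.6423 -0.7532]]
[[-0.0478 -0.0051 -0.0021]
 [ 0.0415  0.0048  0.0108]]
tray_grip [(array([ 0.4352, -0.2539,  0.0558]), 0.7)]
tray []
[(array([ 0.4703, -0.0682,  0.0206]), 0.74), (array([ 0.4371, -0.2512,  0.0552]), 0.72)]
```

View pics/wrist1.png

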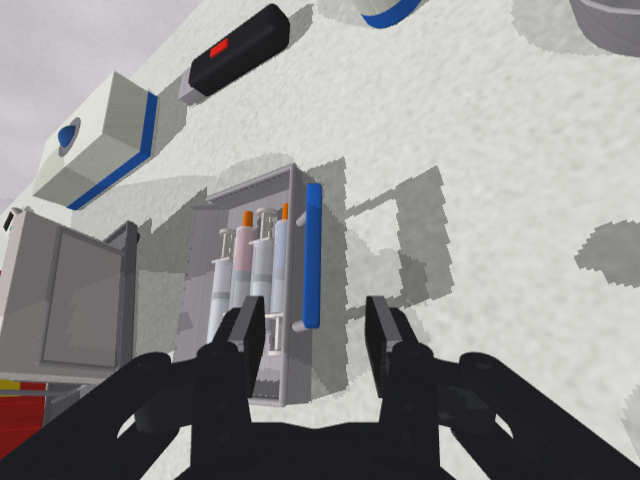

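Wrist view: the blade (305–320, 185–325) sits in the line of approach, between the fingers (250 and 380). The syringes stay clear to the left. Grip centre measured at (0.436,-0.254,0.056), which agrees with the earlier estimate. Advancing and closing.

drive_tool --commands '[[[0,-0.02,0.5,0],[0,-0.02,0.5,0],[0,-0.02,0.5,0],[0,0,0.4,0],[0,0,0.08,0],[0,0,0,0]]]'

```text
time_s: 16.45
position: [0.4492, -0.2473, 0.0503]
eef_rot: [-0.266, 0.889, -0.172, 0.33]
contact_force: [0.6, -0.5, -0.5]
gripper_width: 0.0425
```

drive_tool --commands '[[[0,0,0,0],[0,0,0,0],[0,0,0,0],[0,0,0,0],[0,0,0,0]]]' --fingers -1 --newtons 90

```text
time_s: 16.95
position: [0.4489, -0.2487, 0.0492]
eef_rot: [-0.266, 0.889, -0.173, 0.33]
contact_force: [-0.1, -1.4, -1.8]
gripper_width: 0.0084
```

```bash
python3 s.py
```

```text
16.95 [-1.0041  0.4574 -0.8228  0.1933  0.8714  2.5678] [ 0.4489 -0.2487  0.0492]
[[ 0.7219 -0.1326  0.6792]
 [-0.4836 -0.7987  0.3581]
 [ 0.495  -0.5869 -0.6407]]
az 27.798768127668755 below horiz 39.843131499864455
```

drive_tool --commands '[[[0.1,-0.12,-0.13,0],[0.1,-0.12,-0.13,0],[0.2,-0.23,-0.26,0],[0.3,-0.35,-0.38,0],[0.3,-0.35,-0.38,0],[0.3,-0.35,-0.38,0],[0.3,-0.35,-0.38,0],[0.2,-0.23,-0.26,0],[0,0,0,0]]]'

```text
time_s: 17.85
position: [0.4507, -0.25, 0.2328]
eef_rot: [-0.265, 0.889, -0.172, 0.333]
contact_force: [0.1, -1.8, -5.3]
gripper_width: 0.0085
```

```bash
python3 s.py; cat > m2.py <<'E'
from h import *; import sys
f=grab_frame(sys.argv[1]); cv2.imwrite("pics/%s.png"%sys.argv[2],f["image"])
E
python3 m2.py scene lift
```

```text
17.85 [-1.0032  0.1705 -0.5817  0.7151  0.8733  2.5681] [ 0.4507 -0.25    0.2328]
[[ 0.72   -0.129   0.6819]
 [-0.4809 -0.8012  0.3561]
 [ 0.5004 -0.5843 -0.6389]]
az 27.57456200422702 below horiz 39.7095834360794
```

View pics/lift.png

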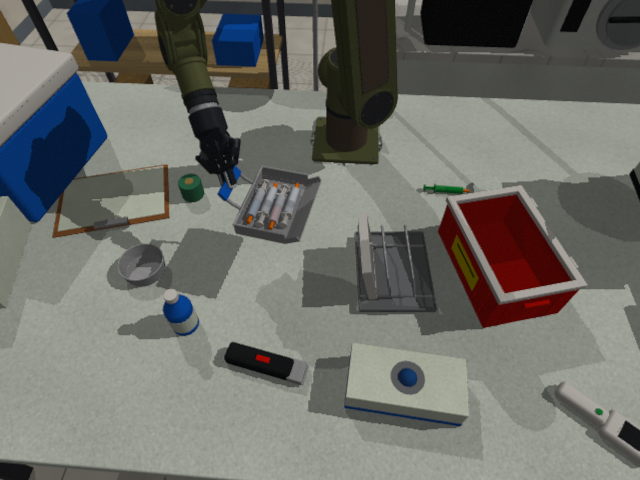

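```bash
cat > pour.py <<'E'
from h import *; import ik
from fast import mats
Tg=np.array([[.7219,-.1326,.6792],[-.4836,-.7987,.3581],[.495,-.5869,-.6407]]); pg=np.array([.4489,-.2487,.0492])
yw=np.radians(78.7); Rt=np.c_[[np.cos(yw),np.sin(yw),0],[-np.sin(yw),np.cos(yw),0],[0,0,1.]]
ot=np.array([.4362,-.2532,.0553])-Rt@[-.098,0,.055]
RTt=Tg.T@Rt; oTt=Tg.T@(ot-pg)     # tray in tool
np.savez("grip.npz",R=RTt,o=oTt)
def tray(p,T): return p+T@oTt, T@RTt
if __name__=="__main__":
    print("tray origin",ot)
    o=get_obs(); T0=rot(o).as_matrix(); q=np.array(o["qpos"])
    bx=np.array([np.cos(np.radians(106)),np.sin(np.radians(106)),0]); by=np.array([-bx[1],bx[0],0]); bc=np.array([.466,.394,.135])
    for th in range(0,131,10):
        T=T0@ik.Rz(-np.radians(th)); Rw=T@RTt; g=-Rw.T[:,2]
        lip=bc-.03*bx+[0,0,.07]
        corners=[Rw@(np.array([.09,s*.092,.021])) for s in(-1,1)]; lowest=min(c[2] for c in corners)
        org=lip-Rw@[.09,0,.021]; p=org-T@oTt
        q2,c=ik.ik(p,T,[q],2); 
        if c<1e-6: q=q2
        pts=[org+Rw@np.array(v) for v in([.09,.092,.021],[.09,-.092,.021])]
        yaz=np.degrees(np.arctan2(Rw[1,1],Rw[0,1]))
        print(th,"g",np.round(g,2),"slope lip",round(np.degrees(np.arctan2(g[0],-g[2]))-30),"p",np.round(p,3),"cost",round(c,6),"q",np.round(q2,2),"y az",round(yaz),"corn bin",[np.round([ (v-bc)@bx,(v-bc)@by,v[2]],3) for v in pts])
E
python3 pour.py
```

```text
tray origin [ 0.4554 -0.1571  0.0003]
0 g [ 0.  0. -1.] slope lip -30 p [0.45  0.185 0.233] cost 0.0 q [ 0.3  -0.27 -1.11 -0.14  0.14 -2.4 ] y az 169 corn bin [array([0.012, 0.082, 0.205]), array([-0.072, -0.082,  0.205])]
10 g [ 0.11  0.08 -0.99] slope lip -24 p [0.468 0.188 0.254] cost 0.0 q [ 0.29 -0.26 -1.05 -0.08  0.15 -2.58] y az 175 corn bin [array([0.002, 0.086, 0.198]), array([-0.062, -0.086,  0.212])]
20 g [ 0.22  0.14 -0.96] slope lip -17 p [0.484 0.195 0.274] cost 0.0 q [ 0.3  -0.26 -0.98 -0.02  0.14 -2.75] y az -177 corn bin [array([-0.009,  0.089,  0.192]), array([-0.051, -0.089,  0.218])]
30 g [ 0.34  0.19 -0.92] slope lip -10 p [0.497 0.207 0.295] cost 0.0 q [ 0.32 -0.25 -0.91  0.04  0.13 -2.9 ] y az -170 corn bin [array([-0.021,  0.09 ,  0.187]), array([-0.039, -0.09 ,  0.223])]
40 g [ 0.46  0.22 -0.86] slope lip -2 p [0.508 0.222 0.315] cost 0.0 q [ 0.35 -0.24 -0.85  0.09  0.1  -3.06] y az -162 corn bin [array([-0.033,  0.09 ,  0.184]), array([-0.027, -0.09 ,  0.226])]
50 g [ 0.57  0.24 -0.79] slope lip 6 p [0.515 0.24  0.333] cost 0.0 q [ 0.4  -0.23 -0.79  0.13  0.
[... 958 characters left out ...]
16 -0.6   0.27 -0.17  2.41] y az -115 corn bin [array([-0.099,  0.061,  0.202]), array([ 0.039, -0.061,  0.208])]
110 g [ 0.98 -0.06 -0.21] slope lip 48 p [0.491 0.383 0.387] cost 0.0 q [ 0.78 -0.15 -0.58  0.28 -0.22  2.28] y az -109 corn bin [array([-0.105,  0.053,  0.21 ]), array([ 0.045, -0.053,  0.2  ])]
120 g [ 0.98 -0.16 -0.11] slope lip 53 p [0.477 0.406 0.384] cost 0.0 q [ 0.84 -0.13 -0.58  0.28 -0.27  2.15] y az -103 corn bin [array([-0.109,  0.044,  0.219]), array([ 0.049, -0.044,  0.191])]
130 g [ 0.97 -0.26 -0.03] slope lip 58 p [0.46  0.426 0.378] cost 0.0 q [ 0.91 -0.12 -0.58  0.28 -0.32  2.02] y az -98 corn bin [array([-0.111,  0.036,  0.229]), array([ 0.051, -0.036,  0.181])]
```

The q6 range won't allow the pour with this grasp, because it would need 3.88 rad at the bin. I'll put the tray back on its spot and regrasp with the hand turned half round.

drive_tool --commands '[[[-0.3,0.35,0.38,0],[-0.3,0.35,0.38,0],[-0.3,0.35,0.38,0],[-0.3,0.35,0.38,0],[-0.2,0.23,0.26,0],[-0.2,0.23,0.26,0],[-0.1,0.12,0.13,0],[-0.05,0.06,0.06,0],[-0.03,0.04,0.04,0],[0,0,0,0],[0,0,0,0]]]'

```text
time_s: 19.0
position: [0.4493, -0.2487, 0.0521]
eef_rot: [-0.266, 0.889, -0.173, 0.331]
contact_force: [0.2, -0.9, -4.0]
gripper_width: 0.0083
```

drive_tool --commands '[[[0,0,0,0],[0,0,0,0],[0,0,0,0],[0,0,-0.2,0],[0,0,-0.6,0],[0,0,-0.6,0],[0,0,-0.6,0],[0,0,0,0]]]' --fingers 0

```text
time_s: 19.8
position: [0.3808, -0.2872, 0.1178]
eef_rot: [-0.265, 0.889, -0.174, 0.332]
contact_force: [0.4, -0.4, -0.0]
gripper_width: 0.0425
```

drive_tool --commands '[[[0,0,-0.3,-0.15],[0,0,-0.3,-0.15],[0,0,0,-0.15],[0,0,0,-0.15],[0,0,0,-0.15],[0,0,0,-0.15],[0,0,0,-0.15],[0,0,0,-0.15],[0,0,0,-0.15],[0,0,0,-0.15],[0,0,0,-0.15],[0,0,0,-0.15]]]'

```text
time_s: 21.0
position: [0.3612, -0.2943, 0.1342]
eef_rot: [0.094, 0.686, 0.591, 0.414]
contact_force: [-0.6, -0.0, -0.3]
gripper_width: 0.0431
```

drive_tool --commands '[[[0,0,0,-0.15],[0,0,0,-0.15],[0,0,0,-0.15],[0,0,0,-0.15],[0,0,0,-0.15],[0,0,0,-0.15],[0,0,0,-0.15],[0,0,0,-0.15],[0,0,0,-0.14],[0,0,0,0]]]'

```text
time_s: 22.0
position: [0.3611, -0.2943, 0.1343]
eef_rot: [0.33, 0.174, 0.889, 0.267]
contact_force: [-0.6, -0.3, -0.2]
gripper_width: 0.0429
```

```bash
sed -i 's/n=-(.8192\*xt/n=(.8192*xt/' g.py; python3 s.py; sed -i 's/^c=//' g.py; python3 g.py; sed -i 's/wrist1/wrist2/' w.py; python3 w.py
```

```text
22.0 [-1.2341  0.3535 -0.6476  0.7479  0.8635 -0.9301] [ 0.3611 -0.2943  0.1343]
[[-0.7217  0.1325  0.6794]
 [ 0.4851  0.797   0.3598]
 [-0.4938  0.5893 -0.6395]]
az 27.9077553524318 below horiz 39.75174160264393
0.1 shift units [ 0.04 -0.07  0.65] turn 0.006 resid rotvec deg [-0.   0.   0.3]
[ 0.3809 -0.2844  0.1104] [-1.183   0.3771 -0.6964  0.6159  0.8711 -0.846 ] 1.5360642040338682e-17
0 shift units [ 0.04 -0.07  2.65] turn 0.006 resid rotvec deg [-0.   0.   0.3]
[ 0.4489 -0.2485  0.0465] [-1.0045  0.4643 -0.8241  0.1876  0.8732 -0.568 ] 4.698305265412561e-27
after turn frame shift [ 0.04 -0.07  0.65]
1407 [ 0.419  -0.2539  0.0608]
[[ 0.9695 -0.2282  0.0893]
 [ 0.2086  0.5779 -0.789 ]
 [ 0.1284  0.7836  0.6078]]
[[-0.0295 -0.0065 -0.0048]
 [ 0.0609  0.0155  0.0048]]
tray_grip [(array([ 0.4375, -0.2495,  0.0575]), 0.55)]
tray []
[(array([ 0.4377, -0.251 ,  0.0533]), 0.58), (array([ 0.7897,  0.1465, -0.0024]), 0.3)]
```

drive_tool --commands '[[[0,-0.01,0.5,0],[0,-0.01,0.5,0],[0,0,0.5,0],[0,0,0.5,0],[0,0,0.4,0],[0,0,0.2,0],[0,0,0,0]]]'

```text
time_s: 22.95
position: [0.4489, -0.2477, 0.05]
eef_rot: [0.329, 0.174, 0.889, 0.268]
contact_force: [-0.5, 0.8, -0.1]
gripper_width: 0.0428
```

drive_tool --commands '[[[0,0,0,0],[0,0,0,0],[0,0,0,0],[0,0,0,0],[0,0,0,0]]]' --fingers -1 --newtons 100

```text
time_s: 23.45
position: [0.4487, -0.25, 0.0509]
eef_rot: [0.33, 0.174, 0.889, 0.266]
contact_force: [-1.0, -1.0, -1.5]
gripper_width: 0.0081
```

```bash
python3 s.py
```

```text
23.45 [-1.006   0.455  -0.8189  0.201   0.8716 -0.5749] [ 0.4487 -0.25    0.0509]
[[-0.7214  0.1337  0.6795]
 [ 0.4847  0.7982  0.3576]
 [-0.4946  0.5874 -0.6406]]
az 27.760819601328038 below horiz 39.83906256402075
```

```bash
python3 - <<'E'
s=open('pour.py').read()
i=s.index("Tg=");j=s.index("yw=")
s=s[:i]+"Tg=np.array([[-.7214,.1337,.6795],[.4847,.7982,.3576],[-.4946,.5874,-.6406]]); pg=np.array([.4487,-.25,.0509])\n"+s[j:]
s=s.replace("ot=np.array([.4362,-.2532,.0553])","ot=np.array([.4362,-.2535,.0563])")
s=s[:s.index("if __name__")]
open('pour.py','w').write(s)
E
cat > pp.py <<'E'
from pour import *
from fast import step
T0=Tg; o=get_obs(); q=np.array(o["qpos"]); print("up in tool",T0.T[:,2])
bx=np.array([np.cos(np.radians(106)),np.sin(np.radians(106)),0]); bc=np.array([.466,.394,.135]); lip=bc-.03*bx+[0,0,.055]
def pose(th):
    T=T0@ik.Rz(-np.radians(th)); Rw=T@RTt; return lip-Rw@[.09,0,.021]-T@oTt,T
p0,_=pose(0); up=np.array([pg[0],pg[1],.30])
for a,b,n in((pg,up,6),(up,p0+[0,0,.08],12),(p0+[0,0,.08],p0,3)):
    d=T0.T@(b-a)/.05; print(a,b,"units",np.round(d,2),"rows",n,"each",np.round(d/n,3))
    for k in range(1,5):
        q,c=ik.ik(a+(b-a)*k/4,T0,[q],0); 
    print(np.round(q,2),c)
for th in range(5,121,5):
    p,T=pose(th); pm,Tm=pose(th-5); q,c=ik.ik(p,T,[q],0); d=Tm.T@(p-pm)/.05
    if th%10==0: print(th,np.round(d,3),np.round(q,2),round(c,8),"g",np.round(-(T@RTt).T[:,2],2))
E
python3 pp.py
```

```text
up in tool [-0.4946  0.5874 -0.6406]
[ 0.4487 -0.25    0.0509] [ 0.4487 -0.25    0.3   ] units [-2.46  2.93 -3.19] rows 6 each [-0.411  0.488 -0.532]
[-1.01  0.11 -0.46  0.91  0.87 -0.57] 9.67766020572858e-28
[ 0.4487 -0.25    0.3   ] [0.4499 0.1843 0.2986] units [4.21 6.92 3.14] rows 12 each [0.351 0.577 0.262]
[ 0.29 -0.37 -0.96  0.11  0.15  0.75] 1.6444026183870725e-22
[0.4499 0.1843 0.2986] [0.4499 0.1843 0.2186] units [ 0.79 -0.94  1.02] rows 3 each [ 0.264 -0.313  0.342]
[ 0.29 -0.24 -1.15 -0.2   0.15  0.75] 1.839055144129049e-16
10 [-0.222  0.157  0.   ] [ 0.28 -0.24 -1.08 -0.13  0.15  0.57] 0.0 g [ 0.11  0.08 -0.99]
20 [-0.222  0.157  0.   ] [ 0.29 -0.24 -1.01 -0.07  0.15  0.4 ] 0.0 g [ 0.22  0.14 -0.96]
30 [-0.222  0.157  0.   ] [ 0.32 -0.23 -0.94 -0.01  0.13  0.24] 0.0 g [ 0.34  0.19 -0.92]
40 [-0.222  0.157  0.   ] [ 0.35 -0.22 -0.88  0.04  0.1   0.09] 0.0 g [ 0.46  0.22 -0.86]
50 [-0.222  0.157  0.   ] [ 0.4  -0.22 -0.82  0.09  0.07 -0.06] 0.0 g [ 0.57  0.23 -0.79]
60 [-0.222  0.157 -0.   ] [ 0.45 -0.21 -0.77  0.13  0.03 -0.2 ] 0.0 g [ 0.67  0.23 -0.71]
70 [-0.222  0.157 -0.   ] [ 0.51 -0.19 -0.72  0.16 -0.02 -0.34] 0.0 g [ 0.76  0.2  -0.61]
80 [-0.222  0.157 -0.   ] [ 0.57 -0.18 -0.68  0.19 -0.07 -0.47] 0.0 g [ 0.84  0.16 -0.51]
90 [-0.222  0.157 -0.   ] [ 0.64 -0.17 -0.65  0.22 -0.12 -0.6 ] 0.0 g [ 0.91  0.1  -0.41]
100 [-0.222  0.157 -0.   ] [ 0.71 -0.15 -0.63  0.23 -0.17 -0.73] 0.0 g [ 0.95  0.03 -0.31]
110 [-0.222  0.157 -0.   ] [ 0.78 -0.14 -0.61  0.24 -0.22 -0.86] 0.0 g [ 0.98 -0.06 -0.21]
120 [-0.222  0.157 -0.   ] [ 0.84 -0.13 -0.61  0.25 -0.27 -0.99] 0.0 g [ 0.98 -0.15 -0.12]
```

drive_tool --commands '[[[-0.1,0.12,-0.13,0],[-0.25,0.3,-0.32,0],[-0.4,0.48,-0.53,0],[-0.4,0.48,-0.53,0],[-0.4,0.48,-0.53,0],[-0.4,0.48,-0.53,0],[-0.35,0.42,-0.45,0],[-0.16,0.17,-0.17,0],[0,0,0,0]]]'

```text
time_s: 24.35
position: [0.449, -0.2496, 0.3026]
eef_rot: [0.332, 0.173, 0.889, 0.265]
contact_force: [-0.2, -0.5, -5.3]
gripper_width: 0.0078
```

drive_tool --commands '[[[0.15,0.25,0.11,0],[0.35,0.58,0.26,0],[0.35,0.58,0.26,0],[0.35,0.58,0.26,0],[0.35,0.58,0.26,0],[0.35,0.58,0.26,0],[0.35,0.58,0.26,0],[0.35,0.58,0.26,0],[0.35,0.58,0.26,0],[0.35,0.58,0.26,0],[0.35,0.58,0.26,0],[0.35,0.58,0.26,0]]]'

```text
time_s: 25.55
position: [0.4456, 0.1663, 0.2967]
eef_rot: [0.327, 0.174, 0.89, 0.266]
contact_force: [0.6, -0.2, -4.0]
gripper_width: 0.0079
```

drive_tool --commands '[[[0.21,0.29,0.17,0],[0,0,0,0],[0.2,-0.24,0.26,0],[0.26,-0.31,0.34,0],[0.23,-0.28,0.3,0],[0.1,-0.11,0.12,0],[0,0,0,0]]]'

```text
time_s: 26.25
position: [0.4451, 0.1832, 0.2128]
eef_rot: [0.325, 0.175, 0.891, 0.264]
contact_force: [-0.3, 0.0, -4.2]
gripper_width: 0.0081
```

```bash
python3 s.py; python3 m2.py scene prepour
```

```text
26.25 [ 0.2918 -0.2391 -1.1551 -0.2001  0.1484  0.7478] [0.4451 0.1832 0.2128]
[[-0.727   0.1405  0.6721]
 [ 0.4839  0.7993  0.3563]
 [-0.4872  0.5842 -0.6491]]
az 27.92742193692235 below horiz 40.47384361015868
```

View pics/prepour.png

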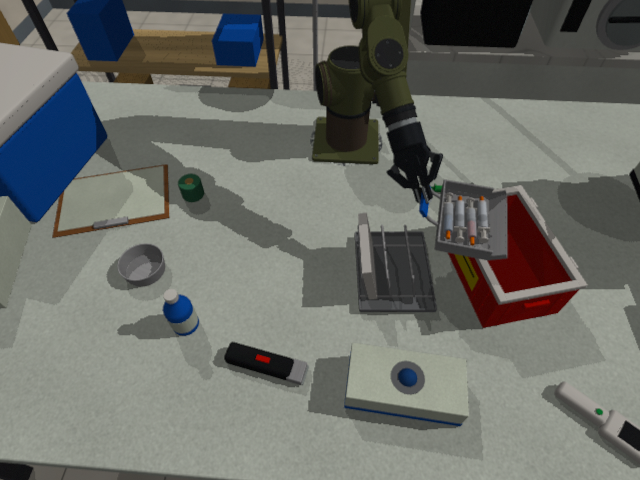

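drive_tool --commands '[[[-0.22,0.16,0,-0.087],[-0.22,0.16,0,-0.087],[-0.22,0.16,0,-0.087],[-0.22,0.16,0,-0.087],[-0.22,0.16,0,-0.087],[-0.22,0.16,0,-0.087],[-0.22,0.16,0,-0.087],[-0.22,0.16,0,-0.087],[-0.22,0.16,0,-0.087],[-0.22,0.16,0,-0.087],[-0.22,0.16,0,-0.087],[-0.22,0.16,0,-0.087]]]'

```text
time_s: 27.5
position: [0.5182, 0.2625, 0.3369]
eef_rot: [0.419, -0.294, 0.857, 0.066]
contact_force: [1.0, -0.2, -4.6]
gripper_width: 0.0079
```

drive_tool --commands '[[[-0.22,0.16,0,-0.087],[-0.22,0.16,0,-0.087],[-0.22,0.16,0,-0.087],[-0.22,0.16,0,-0.087],[-0.22,0.16,0,-0.087],[-0.22,0.16,0,-0.087],[-0.22,0.16,0,-0.087],[-0.22,0.16,0,-0.087],[-0.22,0.16,0,-0.087],[-0.22,0.16,0,-0.087],[0,0,0,0],[0,0,0,0]]]'

```text
time_s: 28.7
position: [0.4886, 0.3853, 0.374]
eef_rot: [0.409, -0.626, 0.654, -0.116]
contact_force: [-0.2, -0.7, -2.5]
gripper_width: 0.0079
```

```bash
python3 s.py; python3 m2.py scene pour
```

```text
28.7 [ 0.7837 -0.1414 -0.6134  0.2439 -0.2266 -0.8457] [0.4886 0.3853 0.374 ]
[[ 0.1167 -0.7245  0.6794]
 [-0.9134  0.1903  0.3599]
 [-0.39   -0.6625 -0.6395]]
az 27.91082206169119 below horiz 39.75432720170072
```

View pics/pour.png

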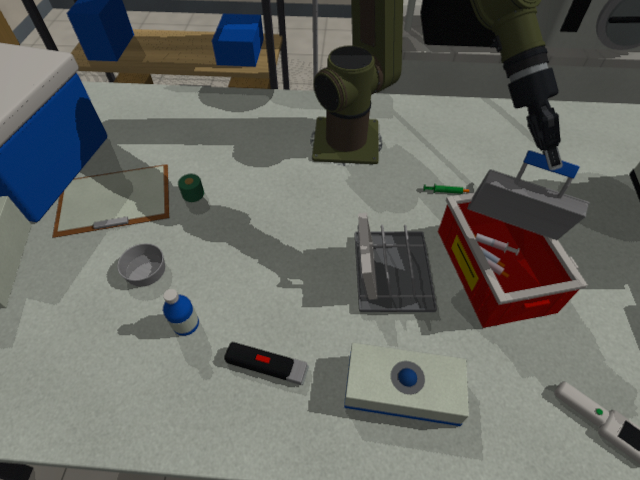

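Force dropped from 4.6 to 2.5 N, the bare tray's weight, and syringes show in the bin, so it is empty. Now to reorient for the rack.

```bash
date; cat > s2.py <<'E'
from fast import *; import ik, sys, time
from pour import RTt,oTt
from sim import desc
from workcell import get_obs
th=np.radians(78); Yr=np.radians(94.5); X=np.array([np.cos(Yr),np.sin(Yr),0]); Y=np.array([-np.sin(Yr),np.cos(Yr),0]); Z=np.array([0,0,1.])
B=np.c_[np.cos(th)*X-np.sin(th)*Z,Y,np.sin(th)*X+np.cos(th)*Z]; Tf=B@RTt.T; zf=Tf[:,2]
cost=lambda q:np.arccos(np.clip(mats(q)[1][:,2]@zf,-1,1))
C=np.array([[x,y,z] for x,z in((.09,.021),(-.057,0),(-.057,.03)) for y in(-.092,.092)])
def segd(p,a,b):
    t=np.clip(((p-a)@(b-a))/((b-a)@(b-a)),0,1); return np.linalg.norm(p-(a+np.outer(t,b-a)),axis=1).min()
def ok(q,zmin=.25):
    p,T,ax,w=mats(q); P=p+T@oTt+C@RTt.T@T.T if False else (p+T@oTt)+(C@(T@RTt).T)
    el=ax[2][1]; c5=ax[4][1]
    return P[:,2].min()>zmin and p[2]<1.15 and p[1]>-.62 and segd(P,el,w)>.1 and segd(P,np.array([0,0,h]),el)>.13 and segd(P,np.array([0,0,0.]),np.array([0,0,h]))>.15 and segd(P,w,c5)>.09
if __name__=="__main__":
    q0=np.array(get_obs()["qpos"]); sd=int(sys.argv[1])
    if sd==0: print("zf az",np.degrees(np.arctan2(zf[1],zf[0])),np.degrees(np.arcsin(-zf[2])),"oTt",oTt,ok(q0),cost(q0))
    if sd%2:
        p,T,_,_=mats(q0); b=None
        for tgt in ([.25,-.42,.55],[.3,-.35,.6],[.2,-.4,.65]):
            q,c=ik.ik(np.array(tgt),T,[q0,[-1.2,.2,-.3,1,.9,-.8]],6); print(tgt,round(c,7),np.round(q,2),ok(q)) if sd==1 else 0
            if c<1e-7 and ok(q) and b is None: b=q
        if b is not None: q0=b
    b=beam(q0,cost,ok,depth=7,seg=7,width=8,nd=36,seed=sd); print(sd,round(np.degrees(b[0]),1),[[float(v) for v in r] for r in b[2]],desc(b[1]))
E
for i in 0 1 2 3; do OMP_NUM_THREADS=1 timeout 200 python3 s2.py $i & done; wait; date
```

```text
Sat Dec  5 15:32:59 UTC 2026
2 49.6 [] q [ 0.783 -0.141 -0.614  0.244 -0.227 -0.846] p [0.489 0.385 0.374] az 27.9 below 39.8
zf az -36.91834508885315 37.331738772123686 oTt [0.0646 0.0457 0.0694] False 0.8654416724468484
0 49.6 [] q [ 0.783 -0.141 -0.614  0.244 -0.227 -0.846] p [0.489 0.385 0.374] az 27.9 below 39.8
3 49.6 [] q [ 0.783 -0.141 -0.614  0.244 -0.227 -0.846] p [0.489 0.385 0.374] az 27.9 below 39.8
[0.25, -0.42, 0.55] 0.000147 [-1.49  0.36  0.52  2.12  0.77 -3.14] True
[0.3, -0.35, 0.6] 4.57e-05 [-1.39  0.25  0.48  2.12  0.83 -3.04] True
[0.2, -0.4, 0.65] 0.0030329 [-1.57  0.22  0.52  2.12  0.8  -3.12] True
1 49.6 [] q [ 0.783 -0.141 -0.614  0.244 -0.227 -0.846] p [0.489 0.385 0.374] az 27.9 below 39.8
Sat Dec  5 15:33:02 UTC 2026
```

```bash
cat > s3.py <<'E'
from s2 import *
sd=int(sys.argv[1]); q0=np.array(get_obs()["qpos"]); p0,T0,_,_=mats(q0)
starts=[([.45,.3,.6],1.2),([.40,-.25,.5],1.3),([.35,-.35,.5],1.3),([.3,-.4,.45],1.6),([.45,-.3,.45],1.),([.3,.35,.6],.9)]
t,dl=starts[sd]; T=T0@ik.Rz(dl); q,c=ik.ik(np.array(t),T,[q0],8)
if c>1e-6 or not ok(q,.18): print(sd,"start bad",c,np.round(q,2),ok(q,.18))
b=beam(q,cost,lambda x:ok(x,.18),depth=7,seg=6,width=8,nd=36,seed=sd); print(sd,t,dl,np.round(q,2),"->",round(np.degrees(b[0]),1),[[float(v) for v in r] for r in b[2]],desc(b[1]))
E
for i in 0 1 2 3 4 5; do OMP_NUM_THREADS=1 timeout 240 python3 s3.py $i & done; wait; date
```

```text
this script no longer has the robot
this script no longer has the robot
5 [0.3, 0.35, 0.6] 0.9 [ 1.23 -0.35 -0.13  1.07 -0.55  0.4 ] -> 0.5 [[0.7, -0.3, -0.7, 0.0], [0.6, -0.8, 0.1, 0.0], [0.7, -0.7, 0.1, 0.0], [1.0, 0.2, 0.2, 0.0], [0.6, -0.1, -0.8, 0.0], [-0.6, -0.8, -0.1, 0.0], [0.2, -0.9, -0.3, 0.0]] q [-0.032  0.08   1.365  2.043 -0.473 -1.445] p [ 0.386 -0.158  0.892] az -37.0 below 37.7
2 [0.35, -0.35, 0.5] 1.3 [-1.29  0.22  0.2   1.79  0.85 -1.63] -> 0.4 [[-0.1, 0.7, -0.7, 0.0], [-0.3, -0.4, -0.8, 0.0], [0.3, -0.7, -0.7, 0.0], [0.1, 0.8, 0.5, 0.0], [0.4, 0.6, -0.7, 0.0], [-0.4, -0.6, 0.7, 0.0], [-0.7, 0.5, -0.5, 0.0]] q [-2.089 -0.328  0.162  1.9    0.908 -2.407] p [ 0.13  -0.281  0.676] az -36.8 below 37.4
1 [0.4, -0.25, 0.5] 1.3 [-1.11  0.04 -0.01  1.55  0.88 -1.35] -> 0.3 [[-0.1, 0.4, -0.9, 0.0], [0.2, -0.2, -1.0, 0.0], [-0.2, -0.9, -0.5, 0.0], [-0.5, -0.9, -0.2, 0.0], [0.8, 0.6, -0.1, 0.0], [-0.6, 0.8, -0.0, 0.0], [0.5, -0.3, 0.8, 0.0]] q [-1.57  -0.108 -0.403  0.609  0.688 -1.873] p [ 0.204 -0.553  0.439] az -36.9 below 37.3
3 [0.3, -0.4, 0.45] 1.6 [-1.41  0.31  0.18  1.81  0.81 -1.5 ] -> 0.3 [[-0.4, 0.6, -0.7, 0.0], [-0.6, 0.4, -0.7, 0.0], [0.2, 0.8, -0.5, 0.0], [-0.7, -0.4, 0.6, 0.0], [-0.8, -0.5, 0.2, 0.0], [-0.5, 0.4, -0.7, 0.0], [-0.8, -0.2, 0.6, 0.0]] q [ 0.165  0.474  1.365  1.728 -0.613 -0.605] p [ 0.732 -0.065  0.777] az -36.9 below 37.4
Sat Dec  5 15:34:59 UTC 2026Exception ignored in: <_io.TextIOWrapper mode='rw' encoding='UTF-8'>
Traceback (most recent call last):
BrokenPipeError: [Errno 32] Broken pipe
Exception ignored in: <_io.TextIOWrapper mode='rw' encoding='UTF-8'>
Traceback (most recent call last):
BrokenPipeError: [Errno 32] Broken pipe
```

drive_tool --commands '[[[-0.15,-0.25,-0.25,0],[-0.3,-0.5,-0.5,0],[-0.3,-0.5,-0.5,0],[-0.3,-0.5,-0.5,0],[-0.3,-0.5,-0.5,0],[-0.3,-0.5,-0.5,0],[0,0,0,0]]]'

```text
time_s: 29.45
position: [0.4868, 0.3858, 0.5955]
eef_rot: [0.415, -0.622, 0.653, -0.116]
contact_force: [0.2, 1.0, -1.4]
gripper_width: 0.008
```

drive_tool --commands '[[[0.05,0.64,-0.7,0],[0.05,0.64,-0.7,0],[0.05,0.64,-0.7,0],[0.05,0.64,-0.7,0],[0,0,0,0.15],[0,0,0,0.15],[0,0,0,0.15],[0,0,0,0.15],[0,0,0,0.15],[0,0,0,0.15]]]'

```text
time_s: 30.45
position: [0.2983, 0.3496, 0.5837]
eef_rot: [0.417, -0.277, 0.863, 0.074]
contact_force: [0.4, 0.5, -3.4]
gripper_width: 0.0079
```

drive_tool --commands '[[[0.7,-0.3,-0.7,0],[0.7,-0.3,-0.7,0],[0.7,-0.3,-0.7,0],[0.7,-0.3,-0.7,0],[0.7,-0.3,-0.7,0],[0.7,-0.3,-0.7,0],[0.6,-0.8,0.1,0],[0.6,-0.8,0.1,0],[0.6,-0.8,0.1,0]]]'

```text
time_s: 31.35
position: [0.1952, 0.1083, 0.4903]
eef_rot: [0.374, -0.286, 0.88, 0.064]
contact_force: [0.1, -0.2, -2.4]
gripper_width: 0.0079
```

```bash
date; stat -c %w h.py; python3 s.py; cat > s4.py <<'E'
from s2 import *
q=np.array(eval(sys.argv[2])); sd=int(sys.argv[1])
b=beam(q,cost,lambda x:ok(x,.18),depth=5,seg=6,width=7,nd=30,seed=sd); print(sd,round(np.degrees(b[0]),1),[[float(v) for v in r] for r in b[2]],desc(b[1]))
E
Q=$(python3 -c "
from workcell import get_obs
print([round(float(v),4) for v in get_obs()['qpos']])"); python3 -c "
from s2 import *
print(ok(np.array($Q),.18))"
for i in 0 1 2 3 ; do OMP_NUM_THREADS=1 timeout 120 python3 s4.py $i "$Q" & done; wait; date
```

```text
Sat Dec  5 15:35:32 UTC 2026
2026-12-05 15:10:01.640279643 +0000
31.35 [ 2.3883 -0.5985 -0.3692  2.1123 -0.7251  1.8791] [0.1952 0.1083 0.4903]
[[-0.5568 -0.5512  0.6214]
 [-0.4555  0.8282  0.3265]
 [-0.6946 -0.1012 -0.7122]]
az 27.719832392332393 below horiz 45.41562701669835
True
1 15.2 [[0.2, 1.0, -0.2, 0.0], [0.8, 0.3, -0.4, 0.0], [0.7, -0.4, -0.6, 0.0], [-0.3, -0.9, 0.3, 0.0]] q [ 2.777  0.279 -0.068  1.931  0.038  3.067] p [-0.241  0.079  0.354] az -24.2 below 49.5
2 16.3 [[0.0, 1.0, -0.0, 0.0], [0.9, -0.1, -0.3, 0.0], [0.7, 0.2, -0.7, 0.0], [0.1, -0.9, -0.3, 0.0], [-0.6, -0.8, 0.2, 0.0]] q [2.777 0.234 0.146 2.092 0.209 3.137] p [-0.278  0.035  0.44 ] az -41.2 below 53.3
0 20.5 [[0.4, 0.9, -0.1, 0.0], [0.1, -0.7, -0.7, 0.0], [1.0, -0.1, -0.3, 0.0], [-0.1, -1.0, 0.1, 0.0]] q [2.777 0.293 0.158 1.979 0.146 3.137] p [-0.323  0.073  0.395] az -36.7 below 57.9
3 7.5 [[0.3, -0.9, -0.4, 0.0], [0.2, 1.0, -0.1, 0.0], [-0.5, 0.4, -0.7, 0.0], [-0.4, 0.3, 0.9, 0.0], [-0.9, -0.4, 0.3, 0.0]] q [-1.874 -0.671  0.393  2.117  0.961 -2.801] p [ 0.271 -0.014  0.765] az -36.4 below 29.8
Sat Dec  5 15:36:18 UTC 2026
```

drive_tool --commands '[[[-0.6,-0.27,0.13,0],[-0.6,-0.27,0.13,0],[-0.6,-0.27,0.13,0],[-0.6,-0.27,0.13,0],[-0.6,-0.27,0.13,0],[-0.6,-0.27,0.13,0],[-0.6,-0.27,0.13,0],[-0.6,-0.27,0.13,0],[-0.6,-0.27,0.13,0]]]'

```text
time_s: 32.25
position: [0.2508, 0.0516, 0.642]
eef_rot: [0.432, -0.278, 0.853, 0.087]
contact_force: [-0.6, 0.1, -2.6]
gripper_width: 0.0084
```

```bash
python3 s.py
```

```text
32.25 [ 1.9611 -0.6734  0.0294  2.1143 -0.903   1.2536] [0.2508 0.0516 0.642 ]
[[-0.472  -0.5503  0.6887]
 [-0.3992  0.83    0.3896]
 [-0.786  -0.091  -0.6114]]
az 29.49627096943736 below horiz 37.693177614021934
```

drive_tool --commands '[[[-0.43,0.56,0.57,0],[-0.43,0.56,0.57,0],[-0.43,0.56,0.57,0],[-0.43,0.56,0.57,0],[-0.43,0.56,0.57,0],[-0.43,0.56,0.57,0],[-0.43,0.56,0.57,0],[0,0,0,0]]]'

```text
time_s: 33.05
position: [0.2354, 0.1968, 0.5622]
eef_rot: [0.374, -0.257, 0.889, 0.054]
contact_force: [-0.3, -0.7, -4.9]
gripper_width: 0.0077
```

```bash
python3 s.py; cat > tr.py <<'E'
from s2 import *
# translate in straight lines via waypoints at constant orientation; report q and ok
q=np.array(get_obs()["qpos"]); p,T,_,_=mats(q)
for wp in eval(sys.argv[1]):
    wp=np.array(wp); n=int(np.ceil(np.linalg.norm(wp-p)/.045)); d=T.T@(wp-p)/.05
    good=True
    for _ in range(n): q=step(q,[*(d/n),0]); good&=ok(q,.18)
    p,T2,_,_=mats(q); print(wp,"units",np.round(d,2),"rows",n,"each",np.round(d/n,2),np.round(q,2),"reached",np.round(p,3),good); T=T2
E
python3 tr.py "[[.48,.2,.6],[.48,-.15,.55],[.36,-.35,.5]]"
```

```text
33.05 [ 1.2835 -0.5509 -0.195   1.3572 -0.5592  0.5529] [0.2354 0.1968 0.5622]
[[-0.5874 -0.4975  0.6383]
 [-0.4171  0.862   0.288 ]
 [-0.6935 -0.0971 -0.7139]]
az 24.286465366985343 below horiz 45.55141479492183
[0.48 0.2  0.6 ] units [-3.43 -2.45  2.6 ] rows 6 each [-0.57 -0.41  0.43] [ 0.43 -0.32 -0.07  1.05 -0.01 -0.13] reached [0.445 0.203 0.59 ] True
[ 0.48 -0.15  0.55] units [ 3.07 -6.36 -0.97] rows 8 each [ 0.38 -0.8  -0.12] [-0.71 -0.09  0.04  1.32  0.68 -1.14] reached [ 0.48 -0.15  0.55] True
[ 0.36 -0.35  0.5 ] units [ 3.79 -2.17 -1.93] rows 6 each [ 0.63 -0.36 -0.32] [-1.23  0.17  0.2   1.68  0.76 -1.82] reached [ 0.36 -0.35  0.5 ] True
```

drive_tool --commands '[[[-0.57,-0.41,0.43,0],[-0.57,-0.41,0.43,0],[-0.57,-0.41,0.43,0],[-0.57,-0.41,0.43,0],[-0.57,-0.41,0.43,0],[-0.57,-0.41,0.43,0]]]'

```text
time_s: 33.65
position: [0.4389, 0.1988, 0.5921]
eef_rot: [0.368, -0.257, 0.892, 0.054]
contact_force: [-0.4, 0.6, -3.2]
gripper_width: 0.008
```

drive_tool --commands '[[[0.38,-0.8,-0.12,0],[0.38,-0.8,-0.12,0],[0.38,-0.8,-0.12,0],[0.38,-0.8,-0.12,0],[0.38,-0.8,-0.12,0],[0.38,-0.8,-0.12,0],[0.38,-0.8,-0.12,0],[0.38,-0.8,-0.12,0],[0,0,0,0]]]'

```text
time_s: 34.55
position: [0.4779, -0.1589, 0.5487]
eef_rot: [0.366, -0.254, 0.894, 0.054]
contact_force: [-0.5, 1.1, -3.0]
gripper_width: 0.0076
```

```bash
python3 s.py; 
cat > b.sh <<'E'
Q=$(python3 -c "
from workcell import get_obs
print([round(float(v),4) for v in get_obs()['qpos']])")
for i in 0 1 2 3 4 5; do OMP_NUM_THREADS=1 timeout 120 python3 s4.py $i "$Q" & done; wait; date
E
sed -i 's/depth=5/depth=6/' s4.py; bash b.sh
```

```text
34.55 [-0.7331 -0.0785  0.0532  1.3393  0.6811 -1.1574] [ 0.4779 -0.1589  0.5487]
[[-0.6028 -0.494   0.6265]
 [-0.4145  0.8649  0.2832]
 [-0.6817 -0.089  -0.7262]]
az 24.322235482215444 below horiz 46.566318744895526
2 0.3 [[-0.1, 0.5, -0.9, 0.0], [0.5, 0.2, -0.9, 0.0], [-0.9, 0.4, -0.1, 0.0], [0.7, -0.0, 0.7, 0.0], [-0.9, 0.4, 0.3, 0.0], [-0.1, -1.0, -0.2, 0.0]] q [-0.569 -0.248  0.189  1.09  -0.061 -1.622] p [ 0.44  -0.304  0.718] az -37.0 below 37.4
5 0.3 [[0.0, 0.0, -1.0, 0.0], [0.8, 0.2, -0.6, 0.0], [-0.4, -0.6, -0.7, 0.0], [-1.0, 0.2, 0.1, 0.0], [-0.1, 0.6, -0.8, 0.0], [0.3, -0.9, -0.1, 0.0]] q [-0.977 -0.017  1.365  2.06   0.262 -1.789] p [ 0.258 -0.234  0.906] az -37.0 below 37.3
0 0.4 [[-0.5, -0.3, -0.8, 0.0], [0.2, -0.1, -1.0, 0.0], [0.1, 0.7, -0.7, 0.0], [0.6, 0.6, -0.5, 0.0], [-0.2, 0.9, -0.5, 0.0], [-0.5, 0.4, 0.7, 0.0]] q [-2.486 -0.303 -0.564  1.648  0.869 -2.764] p [ 0.061 -0.261  0.409] az -36.8 below 37.5
3 0.3 [[0.3, 0.5, -0.8, 0.0], [-0.6, -0.4, -0.7, 0.0], [0.6, 0.6, -0.5, 0.0], [0.1, 1.0, -0.0, 0.0], [-0.8, -0.0, 0.6, 0.0], [0.9, -0.2, 0.3, 0.0]] q [-1.931  0.009 -0.345  0.867  0.868 -2.269] p [ 0.052 -0.555  0.401] az -36.8 below 37.4
1 0.3 [[0.2, 0.1, -1.0, 0.0], [-0.1, 0.4, -0.9, 0.0], [0.3, -0.9, 0.1, 0.0], [-0.4, -0.6, -0.7, 0.0], [-0.0, 0.9, 0.4, 0.0], [-0.6, -0.8, -0.2, 0.0]] q [-0.665  0.055  1.151  1.749  0.016 -1.539] p [ 0.4   -0.307  0.888] az -36.9 below 37.4
4 0.3 [[0.0, 0.5, -0.9, 0.0], [0.4, -0.0, -0.9, 0.0], [-0.7, 0.7, 0.1, 0.0], [-0.1, 0.9, 0.3, 0.0], [0.4, -0.8, -0.4, 0.0], [-0.0, -0.3, 1.0, 0.0]] q [-1.42  -0.103 -0.193  0.729  0.59  -1.944] p [ 0.266 -0.562  0.525] az -36.9 below 37.4
Sat Dec  5 15:38:45 UTC 2026
```

drive_tool --commands '[[[-0.1,0.5,-0.9,0],[-0.1,0.5,-0.9,0],[-0.1,0.5,-0.9,0],[-0.1,0.5,-0.9,0],[-0.1,0.5,-0.9,0],[-0.1,0.5,-0.9,0],[0.5,0.2,-0.9,0],[0.5,0.2,-0.9,0],[0.5,0.2,-0.9,0],[0.5,0.2,-0.9,0],[0.5,0.2,-0.9,0],[0.5,0.2,-0.9,0]]]'

```text
time_s: 35.75
position: [0.2422, -0.0708, 0.6901]
eef_rot: [0.343, -0.231, 0.91, -0.027]
contact_force: [-0.7, -0.2, -3.0]
gripper_width: 0.008
```

```bash
python3 s.py; sed -i 's/depth=6/depth=4/' s4.py; bash b.sh
```

```text
35.75 [-1.2242 -0.2924  0.3996  2.1159  0.6893 -1.668 ] [ 0.2422 -0.0708  0.6901]
[[-0.6583 -0.4018  0.6366]
 [-0.4383  0.8921  0.1098]
 [-0.612  -0.2067 -0.7634]]
az 9.786163832545654 below horiz 49.76238781209748
this script no longer has the robot
1 0.3 [[0.1, 0.4, -0.9, 0.0], [0.4, -0.8, 0.5, 0.0], [-0.5, -0.2, -0.8, 0.0], [0.2, 0.5, 0.9, 0.0]] q [-1.001 -0.316  0.134  1.133  0.282 -1.642] p [ 0.332 -0.354  0.709] az -36.9 below 37.3
4 0.4 [[0.6, -0.6, -0.5, 0.0], [0.2, -0.7, -0.7, 0.0], [-0.7, -0.4, -0.6, 0.0]] q [-1.466  0.114  1.365  2.097  0.622 -1.893] p [ 0.225 -0.36   0.882] az -36.8 below 37.5
3 0.7 [[0.3, -0.9, -0.4, 0.0], [0.1, 0.7, -0.7, 0.0], [-1.0, 0.2, 0.1, 0.0], [-0.1, 0.4, 0.9, 0.0]] q [-1.314 -0.776 -0.657  0.882  0.51  -1.938] p [ 0.219 -0.22   0.452] az -37.6 below 37.1
2 0.4 [[0.3, -0.3, -0.9, 0.0], [-1.0, -0.1, -0.2, 0.0], [-1.0, 0.2, -0.2, 0.0], [0.1, -0.7, 0.7, 0.0]] q [-0.48   0.279  1.365  1.745 -0.134 -1.345] p [ 0.538 -0.328  0.865] az -37.1 below 37.3
5 0.5 [[0.0, 0.0, -1.0, 0.0], [-0.5, -0.7, -0.5, 0.0], [0.6, 0.8, -0.1, 0.0], [0.2, 1.0, -0.1, 0.0]] q [-1.977 -0.691 -0.235  1.737  0.887 -2.618] p [ 0.208 -0.145  0.57 ] az -36.4 below 37.3
Sat Dec  5 15:40:18 UTC 2026Exception ignored in: <_io.TextIOWrapper mode='rw' encoding='UTF-8'>
Traceback (most recent call last):
BrokenPipeError: [Errno 32] Broken pipe
```

drive_tool --commands '[[[0.6,-0.6,-0.5,0],[0.6,-0.6,-0.5,0],[0.6,-0.6,-0.5,0],[0.6,-0.6,-0.5,0],[0.6,-0.6,-0.5,0],[0.6,-0.6,-0.5,0],[0.2,-0.7,-0.7,0],[0.2,-0.7,-0.7,0],[0.2,-0.7,-0.7,0],[0.2,-0.7,-0.7,0],[0.2,-0.7,-0.7,0],[0.2,-0.7,-0.7,0]]]'

```text
time_s: 36.95
position: [0.1699, -0.4974, 0.6917]
eef_rot: [0.323, -0.185, 0.916, -0.152]
contact_force: [0.5, 0.0, -3.1]
gripper_width: 0.0081
```

```bash
python3 s.py; sed -i 's/import \*$/import */; s/^from workcell import get_obs/import workcell/' s2.py; sed -i 's/get_obs()/workcell.get_obs()/g' s2.py;  sed -i 's/ 4 5; do/ 4; do/' b.sh; bash b.sh
```

```text
36.95 [-1.6547  0.305   0.9896  2.1159  0.7189 -2.0016] [ 0.1699 -0.4974  0.6917]
[[-0.723  -0.241   0.6475]
 [-0.4377  0.8849 -0.1594]
 [-0.5345 -0.3987 -0.7452]]
az -13.83279920220438 below horiz 48.17769456913699
3 0.3 [[-0.6, 0.7, -0.4, 0.0], [-0.3, -0.7, -0.7, 0.0]] q [-1.422  0.085  1.365  2.101  0.592 -1.703] p [ 0.231 -0.334  0.888] az -36.9 below 37.4
4 0.4 [[-0.6, -0.5, -0.6, 0.0], [0.8, -0.3, -0.6, 0.0], [-0.6, 0.3, 0.7, 0.0], [-0.7, -0.6, 0.4, 0.0]] q [-1.013  0.369  1.097  1.415  0.288 -1.371] p [ 0.491 -0.617  0.778] az -37.1 below 37.4
2 0.4 [[-0.6, -0.1, -0.8, 0.0], [0.3, 0.7, 0.6, 0.0], [-0.2, -0.7, -0.7, 0.0], [-0.9, 0.2, 0.4, 0.0]] q [-0.654 -0.045  0.845  1.54   0.004 -1.186] p [ 0.415 -0.316  0.856] az -37.2 below 37.2
1 0.3 [[-0.7, 0.6, -0.4, 0.0], [-0.3, -0.4, -0.9, 0.0], [-1.0, -0.0, 0.2, 0.0], [0.6, -0.6, 0.6, 0.0]] q [-1.106  0.262  1.365  1.81   0.362 -1.481] p [ 0.364 -0.474  0.865] az -36.9 below 37.4
0 0.5 [[-1.0, -0.2, -0.2, 0.0], [0.2, 0.5, -0.8, 0.0], [-0.6, -0.5, 0.6, 0.0], [0.4, 0.6, -0.7, 0.0]] q [-1.682 -0.11   0.971  2.071  0.759 -2.005] p [ 0.19  -0.282  0.856] az -36.5 below 37.4
Sat Dec  5 15:41:15 UTC 2026
```

drive_tool --commands '[[[-0.6,0.7,-0.4,0],[-0.6,0.7,-0.4,0],[-0.6,0.7,-0.4,0],[-0.6,0.7,-0.4,0],[-0.6,0.7,-0.4,0],[-0.6,0.7,-0.4,0],[-0.3,-0.7,-0.7,0],[-0.3,-0.7,-0.7,0],[-0.3,-0.7,-0.7,0],[-0.3,-0.7,-0.7,0],[-0.3,-0.7,-0.7,0],[-0.3,-0.7,-0.7,0]]]'

```text
time_s: 38.15
position: [0.2746, -0.2783, 0.8704]
eef_rot: [0.339, -0.152, 0.894, -0.25]
contact_force: [0.1, 0.2, -3.9]
gripper_width: 0.0078
```

```bash
python3 s.py; sed -i 's/ 3 4; do/ 3; do/' b.sh; bash b.sh
```

```text
38.15 [-1.249   0.0589  1.3048  2.1173  0.5686 -1.3724] [ 0.2746 -0.2783  0.8704]
[[-0.724  -0.1013  0.6824]
 [-0.4405  0.8291 -0.3443]
 [-0.5309 -0.5499 -0.6448]]
az -26.7750829932247 below horiz 40.15337927589526
1 0.3 [[0.1, -0.8, -0.6, 0.0], [0.3, 0.9, -0.2, 0.0], [-0.8, -0.6, 0.3, 0.0], [-0.9, 0.1, 0.4, 0.0]] q [-0.288 -0.087  0.641  1.412 -0.281 -0.852] p [ 0.483 -0.236  0.814] az -37.0 below 37.4
3 0.7 [[0.3, -0.9, -0.4, 0.0], [0.6, 0.8, -0.3, 0.0], [-1.0, 0.1, 0.0, 0.0], [0.9, 0.5, 0.1, 0.0]] q [-2.495 -0.252 -0.08   2.091  0.859 -3.055] p [ 0.053 -0.263  0.583] az -36.5 below 37.9
0 0.5 [[-0.5, -0.3, -0.8, 0.0], [0.8, 0.4, -0.4, 0.0], [-0.5, 0.5, 0.7, 0.0], [-0.1, -1.0, 0.1, 0.0]] q [-1.079  0.096  1.191  1.797  0.335 -1.366] p [ 0.329 -0.392  0.88 ] az -37.4 below 37.6
2 0.5 [[0.1, 0.8, -0.6, 0.0], [0.8, -0.5, 0.3, 0.0], [0.4, 0.0, 0.9, 0.0], [-0.5, -0.8, -0.2, 0.0]] q [ 0.361 -0.366  0.642  1.959 -0.738 -0.217] p [ 0.226 -0.145  0.815] az -36.7 below 37.0
Sat Dec  5 15:42:01 UTC 2026
```

drive_tool --commands '[[[0.1,-0.8,-0.6,0],[0.1,-0.8,-0.6,0],[0.1,-0.8,-0.6,0],[0.1,-0.8,-0.6,0],[0.1,-0.8,-0.6,0],[0.1,-0.8,-0.6,0],[0.3,0.9,-0.2,0],[0.3,0.9,-0.2,0],[0.3,0.9,-0.2,0],[0.3,0.9,-0.2,0],[0.3,0.9,-0.2,0],[0.3,0.9,-0.2,0]]]'

```text
time_s: 39.35
position: [0.1629, -0.2475, 0.7263]
eef_rot: [0.359, -0.118, 0.863, -0.336]
contact_force: [-0.9, -0.2, -2.1]
gripper_width: 0.0077
```

```bash
python3 s.py; bash b.sh
```

```text
39.35 [-2.1721 -0.3365  0.2325  2.1161  1.028  -2.4306] [ 0.1629 -0.2475  0.7263]
[[-0.714   0.0376  0.6992]
 [-0.4449  0.7467 -0.4945]
 [-0.5407 -0.6641 -0.5164]]
az -35.27030396522292 below horiz 31.089472776704334
3 0.4 [[-0.3, -0.2, 0.9, 0.0], [0.1, 0.5, -0.9, 0.0], [-0.1, -0.1, -1.0, 0.0], [-0.2, -0.5, 0.9, 0.0]] q [-0.872 -0.153  0.703  1.517  0.181 -1.112] p [ 0.343 -0.319  0.842] az -36.9 below 37.1
1 0.4 [[-0.1, -0.5, 0.9, 0.0], [0.3, 0.2, -0.9, 0.0], [-0.9, -0.2, 0.3, 0.0], [-0.3, 0.5, 0.8, 0.0]] q [-0.419 -0.339 -0.227  0.776 -0.181 -0.855] p [ 0.462 -0.269  0.587] az -37.1 below 37.4
0 0.3 [[-0.6, -0.1, 0.8, 0.0], [-0.0, 0.1, -1.0, 0.0], [-0.9, -0.4, -0.0, 0.0], [-0.1, -0.3, 0.9, 0.0]] q [-0.729  0.015  0.823  1.461  0.067 -1.062] p [ 0.448 -0.371  0.838] az -36.9 below 37.3
2 0.3 [[-0.4, 0.3, 0.8, 0.0], [0.3, 0.2, -0.9, 0.0], [-0.6, -0.8, -0.2, 0.0], [-0.1, -0.5, 0.9, 0.0]] q [-0.949  0.237  1.245  1.683  0.241 -1.167] p [ 0.426 -0.464  0.858] az -36.9 below 37.3
Sat Dec  5 15:42:50 UTC 2026
```

drive_tool --commands '[[[-0.1,-0.5,0.9,0],[-0.1,-0.5,0.9,0],[-0.1,-0.5,0.9,0],[-0.1,-0.5,0.9,0],[-0.1,-0.5,0.9,0],[-0.1,-0.5,0.9,0],[0.3,0.2,-0.9,0],[0.3,0.2,-0.9,0],[0.3,0.2,-0.9,0],[0.3,0.2,-0.9,0],[0.3,0.2,-0.9,0],[0.3,0.2,-0.9,0]]]'

```text
time_s: 40.55
position: [0.0965, -0.3106, 0.7174]
eef_rot: [0.328, -0.13, 0.882, -0.312]
contact_force: [29.1, 28.1, -8.9]
gripper_width: 0.0078
```

```bash
python3 s.py; cat > rk.py <<'E'
from s2 import *
q=np.array(workcell.get_obs()["qpos"]); p,T,_,_=mats(q)
print("zerr",np.degrees(cost(q)))
best=None
for a in np.radians(np.arange(-180,180,1)):
    E=(T@ik.Rz(a))@RTt@B.T; v=np.degrees(rv(E)); v=np.array([v@X,v@Y,v[2]])  # X: in-plane roll, Y: lean, Z: yaw
    s=abs(v[1])*1.5+abs(v[2])+.5*abs(v[0])
    if best is None or s<best[0]: best=(s,a,v)
print("turn",best[1],"err X(in-plane) Y(lean) Z(yaw) deg",np.round(best[2],1))
a=best[1]; T1=T@ik.Rz(a); Rw=T1@RTt
lip=np.array([.490,.155,.015])
for hgt in(.16,.02):
    org=lip+[0,0,hgt]-Rw@[.09,0,.021]; tp=org-T1@oTt; q2,c=ik.ik(tp,T1,[q],6); print(hgt,np.round(tp,4),"cost",round(c,7),np.round(q2,2),"units now",np.round(T.T@(tp-p)/.05,2),"after turn",np.round(T1.T@(tp-p)/.05,2))
E
python3 rk.py
```

```text
40.55 [-2.1883 -0.1783  0.3644  2.1177  0.9388 -2.4839] [ 0.0965 -0.3106  0.7174]
[[-0.7514 -0.0257  0.6593]
 [-0.4345  0.7713 -0.4651]
 [-0.4966 -0.636  -0.5907]]
az -35.201703393336295 below horiz 36.20816084194525
zerr 1.80696890167786
turn -0.06981317007977318 err X(in-plane) Y(lean) Z(yaw) deg [-1.5 -0.1  0.9]
0.16 [0.4976 0.1457 0.3593] cost 0.0 [ 0.8   0.02 -0.44  0.9  -0.92  0.33] units now [-6.44 11.39  5.28] after turn [-7.21 10.91  5.28]
0.02 [0.4976 0.1457 0.2193] cost 0.0 [ 0.8   0.15 -0.7   0.5  -0.92  0.33] units now [-5.05 13.17  6.93] after turn [-5.95 12.78  6.93]
```

drive_tool --commands '[[[-0.3,0.2,0.05,0],[-0.4,0.3,0.07,0],[-0.5,0.3,0.08,0]]]'

```text
time_s: 40.85
position: [0.1479, -0.2585, 0.7152]
eef_rot: [0.33, -0.127, 0.883, -0.309]
contact_force: [0.3, -0.4, -2.9]
gripper_width: 0.0079
```

```bash
python3 s.py; python3 m2.py scene grip3; python3 tr.py "[[.40,-.33,.68],[.55,-.1,.6],[.5,.146,.45]]"
```

```text
40.85 [-2.0952 -0.3093  0.2845  2.0477  0.9334 -2.3219] [ 0.1479 -0.2585  0.7152]
[[-0.7502 -0.0201  0.6609]
 [-0.4282  0.7764 -0.4624]
 [-0.5038 -0.6299 -0.5911]]
az -34.98066912818135 below horiz 36.23360307462453Traceback (most recent call last):
  File "tr.py", line 3, in <module>
    q=np.array(get_obs()["qpos"]); p,T,_,_=mats(q)
               ^^^^^^^
NameError: name 'get_obs' is not defined
```

View pics/grip3.png

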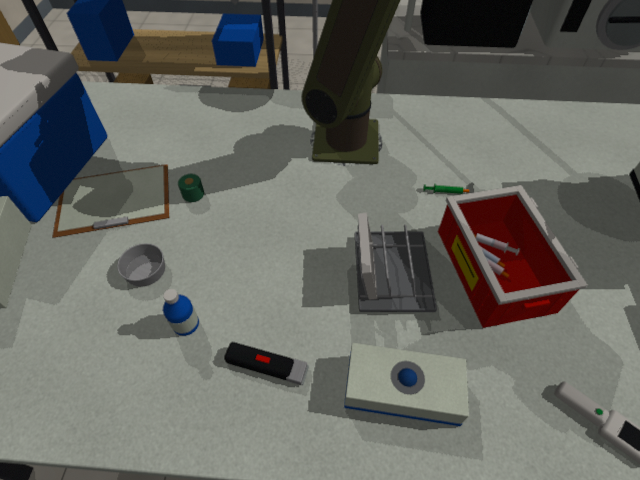

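```bash
sed -i 's/get_obs()/workcell.get_obs()/' tr.py; python3 tr.py "[[.40,-.33,.68],[.55,-.1,.6],[.5,.146,.45]]"
```

```text
[ 0.4  -0.33  0.68] units [-2.69 -0.82  4.43] rows 6 each [-0.45 -0.14  0.74] [-1.06 -0.42  0.02  1.17  0.36 -1.21] reached [ 0.295 -0.301  0.673] True
[ 0.55 -0.1   0.6 ] units [-4.93  3.76  2.43] rows 8 each [-0.62  0.47  0.3 ] [ 0.08 -0.22 -0.06  0.97 -0.51 -0.44] reached [ 0.535 -0.113  0.603] True
[0.5   0.146 0.45 ] units [-0.25  5.99 -0.78] rows 7 each [-0.04  0.86 -0.11] [ 0.77 -0.02 -0.21  1.13 -0.86  0.35] reached [0.5   0.146 0.45 ] True
```

drive_tool --commands '[[[-0.45,-0.14,0.74,0],[-0.45,-0.14,0.74,0],[-0.45,-0.14,0.74,0],[-0.45,-0.14,0.74,0],[-0.45,-0.14,0.74,0],[-0.45,-0.14,0.74,0]]]'

```text
time_s: 41.5
position: [0.298, -0.3029, 0.6664]
eef_rot: [0.311, -0.14, 0.894, -0.291]
contact_force: [-1.7, -1.5, -3.4]
gripper_width: 0.0082
```

drive_tool --commands '[[[-0.62,0.47,0.3,0],[-0.62,0.47,0.3,0],[-0.62,0.47,0.3,0],[-0.62,0.47,0.3,0],[-0.62,0.47,0.3,0],[-0.62,0.47,0.3,0],[-0.62,0.47,0.3,0],[-0.62,0.47,0.3,0]]]'

```text
time_s: 42.3
position: [0.5386, -0.1077, 0.5935]
eef_rot: [0.309, -0.143, 0.895, -0.287]
contact_force: [0.6, -0.6, -3.9]
gripper_width: 0.0079
```

```bash
python3 s.py; python3 tr.py "[[.5,.146,.45]]"; python3 rk.py
```

```text
42.3 [ 0.0862 -0.2108 -0.0654  0.9699 -0.5002 -0.4298] [ 0.5386 -0.1077  0.5935]
[[-0.7686 -0.0786  0.6348]
 [-0.4334  0.7939 -0.4265]
 [-0.4705 -0.603  -0.6442]]
az -33.89520955392271 below horiz 40.10860003354567
[0.5   0.146 0.45 ] units [-0.26  5.82 -0.8 ] rows 7 each [-0.04  0.83 -0.11] [ 0.76 -0.02 -0.21  1.13 -0.84  0.33] reached [0.5   0.146 0.45 ] True
zerr 3.657425207115613
turn -0.13962634015954636 err X(in-plane) Y(lean) Z(yaw) deg [ 3.5 -0.1  4.7]
0.16 [0.5142 0.148  0.358 ] cost 0.0 [ 0.74  0.02 -0.4   0.87 -0.84  0.16] units now [0.37 6.94 0.54] after turn [-0.59  6.92  0.54]
0.02 [0.5142 0.148  0.218 ] cost 0.0 [ 0.74  0.14 -0.67  0.48 -0.84  0.16] units now [1.69 8.63 2.35] after turn [0.47 8.78 2.35]
```

```bash
cat > rk2.py <<'E'
from s2 import *
o=workcell.get_obs(); q=np.array(o["qpos"]); p,T,_,_=mats(q); a=float(sys.argv[1])
T1=T@ik.Rz(a); Rw=T1@RTt; v=np.degrees(rv(Rw@B.T)); print("err X,Y,Z",np.round([v@X,v@Y,v[2]],1),"p",p,"force",o["contact_force"],o["time_s"])
lip=np.array([.4915,.1545,.013]); d=-np.tan(np.radians(12))*X+Z
lp=p+T1@oTt+Rw@[.09,0,.021]-lip; print("lip rel bay: X",lp@X,"Y",lp@Y,"Z",lp[2], "corners z",[round((p+T1@oTt+Rw@[.09,s,.021])[2],3) for s in(-.092,.092)])
pp=p
for hgt in eval(sys.argv[2]):
    tp=lip+d*hgt-Rw@[.09,0,.021]-T1@oTt; q,c=ik.ik(tp,T1,[q],3); print(hgt,np.round(tp,4),round(c,7),np.round(q,2),"units",np.round(T1.T@(tp-pp)/.05,3)); pp=tp
E
python3 rk2.py -0.08 "[.2,.13,.07,.02,.003]"
```

```text
err X,Y,Z [ 1.8 -2.2  2.6] p [ 0.5385 -0.1077  0.5935] force [ 0.625  -0.5891 -3.9025] 42.3
lip rel bay: X -0.2488228257836727 Y -0.008432214422267338 Z 0.3973963089021348 corners z [np.float64(0.408), np.float64(0.413)]
0.2 [0.5139 0.0973 0.3961] 0.0 [ 0.65 -0.07 -0.4   0.87 -0.81  0.09] units [0.003 5.693 0.482]
0.13 [0.5128 0.1122 0.3261] 0.0 [ 0.68 -0.01 -0.53  0.71 -0.82  0.13] units [0.46  1.122 0.761]
0.07 [0.5118 0.1249 0.2661] 0.0 [ 0.7   0.05 -0.63  0.57 -0.83  0.17] units [0.394 0.962 0.652]
0.02 [0.5109 0.1355 0.2161] 0.0 [ 0.72  0.12 -0.7   0.45 -0.83  0.2 ] units [0.328 0.801 0.543]
0.003 [0.5107 0.1391 0.1991] 0.0 [ 0.73  0.15 -0.72  0.41 -0.84  0.21] units [0.112 0.272 0.185]
```

drive_tool --commands '[[[0,0,0,-0.08],[0,0.6,0.05,0],[0,0.85,0.07,0],[0,0.85,0.07,0],[0,0.85,0.07,0],[0,0.85,0.07,0],[0,0.85,0.07,0],[0,0.84,0.08,0],[0.23,0.56,0.38,0],[0.23,0.56,0.38,0],[0,0,0,0],[0,0,0,0]]]'

```text
time_s: 43.5
position: [0.5133, 0.1091, 0.3276]
eef_rot: [0.297, -0.178, 0.889, -0.301]
contact_force: [0.2, -0.1, -3.0]
gripper_width: 0.0078
```

```bash
python3 rk2.py 0 "[.13,.07,.02]"; python3 - <<'E'
from h import *
from s2 import oTt,RTt
o=get_obs(); T=rot(o).as_matrix(); p=np.array(o["position"]); 
print("pred lip",p+T@oTt+T@RTt@[.09,0,.021],"grip",p+T@oTt+T@RTt@[-.098,0,.055])
for c in("scene","top"):
    f=grab_frame(c); cv2.imwrite(f"pics/r_{c}.png",f["image"])
    for n in("tray_lip","tray_grip"): print(c,n,[(np.round(r["point"],4),round(r["confidence"],2)) for r in place_of(n,f)[:2]])
    if c=="scene": cv2.imwrite("pics/r1.png",cv2.resize(f["image"][120:340,320:540],(700,700),interpolation=cv2.INTER_CUBIC))
E
```

```text
err X,Y,Z [ 1.8 -2.1  2.4] p [0.5132 0.1091 0.3276] force [ 0.2426 -0.0698 -2.9574] 43.5
lip rel bay: X -0.03115042698472089 Y -0.00032601789483091 Z 0.13145363647138464 corners z [np.float64(0.142), np.float64(0.147)]
0.13 [0.5126 0.1125 0.3262] 0.0 [ 0.68 -0.01 -0.53  0.72 -0.82  0.14] units [-0.013  0.073 -0.019]
0.07 [0.5116 0.1253 0.2662] 0.0 [ 0.71  0.06 -0.63  0.58 -0.83  0.17] units [0.394 0.964 0.649]
0.02 [0.5108 0.1359 0.2162] 0.0 [ 0.73  0.13 -0.7   0.46 -0.84  0.2 ] units [0.328 0.803 0.541]
pred lip [0.4944 0.1235 0.1445] grip [0.5016 0.1115 0.335 ]
scene tray_lip []
scene tray_grip [(array([0.5042, 0.109 , 0.3318]), 0.68)]
top tray_lip [(array([0.4949, 0.1312, 0.1445]), 0.78)]
top tray_grip [(array([0.5073, 0.1147, 0.3355]), 0.77)]
```

View pics/r1.png

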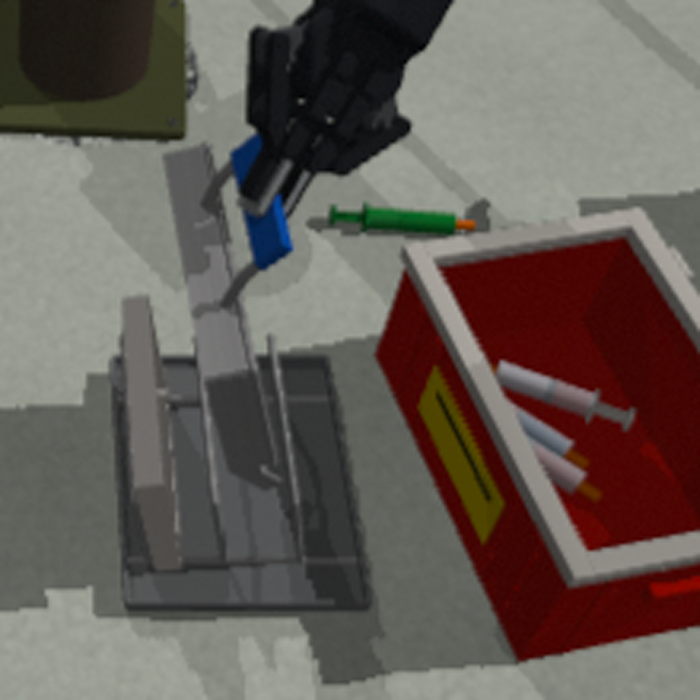

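```bash
cat > pl.py <<'E'
from h import *
from s2 import oTt,RTt,X,Y,Z
o=get_obs(); T=rot(o).as_matrix(); p=np.array(o["position"]); Rw=T@RTt; org=p+T@oTt
for c in("top","scene"):
    f=grab_frame(c); L=(cloud(f).reshape(-1,3)-org)@Rw
    for nm,lo_,hi_ in(("floor",[-.05,-.085,-.012],[.045,.085,.018]),("lip",[.06,-.085,-.01],[.1,.085,.035]),("backwall",[-.075,-.085,.0],[-.045,.085,.045])):
        s=L[np.all((L>lo_)&(L<hi_),axis=1)]
        if len(s)<40: print(c,nm,len(s)); continue
        m=s.mean(0)
        for _ in range(5):
            u=np.linalg.svd(s-m,full_matrices=False)[2][2]; r=(s-m)@u; k=abs(r)<max(2*np.median(abs(r)),.001); s=s[k]; m=s.mean(0)
        u*=np.sign(u[np.argmax(abs(u))]); print(c,nm,len(s),"mean",np.round(m,4),"normal in tray",np.round(u,3),"extent",np.round(s.min(0),3),np.round(s.max(0),3))
E
python3 pl.py
```

```text
top floor 1
top lip 171 mean [0.0809 0.0148 0.0196] normal in tray [-0.457  0.007  0.889] extent [ 0.072 -0.085  0.015] [0.092 0.076 0.025]
top backwall 838 mean [-0.0554  0.0006  0.0159] normal in tray [0.998 0.012 0.057] extent [-0.058 -0.084  0.   ] [-0.053  0.085  0.034]
scene floor 1
scene lip 1
scene backwall 568 mean [-0.0541 -0.0025  0.0154] normal in tray [0.998 0.015 0.061] extent [-0.057 -0.084  0.   ] [-0.051  0.085  0.033]
```

drive_tool --commands '[[[0.1,0.24,0.16,0],[0.1,0.24,0.16,0],[0.1,0.24,0.16,0],[0.1,0.24,0.16,0],[0,0,0,0]]]'

```text
time_s: 44.4
position: [0.5111, 0.1213, 0.2663]
eef_rot: [0.296, -0.178, 0.889, -0.301]
contact_force: [-0.4, 0.1, -4.1]
gripper_width: 0.0079
```

drive_tool --commands '[[[0.08,0.2,0.135,0],[0.08,0.2,0.135,0],[0.08,0.2,0.135,0],[0.08,0.2,0.135,0],[0,0,0,0]]]'

```text
time_s: 44.9
position: [0.5109, 0.1328, 0.2163]
eef_rot: [0.296, -0.178, 0.889, -0.301]
contact_force: [0.1, 0.6, -4.2]
gripper_width: 0.0079
```

```bash
python3 rk2.py 0 "[.003]"; python3 pl.py; python3 - <<'E'
from h import *
f=grab_frame("scene"); cv2.imwrite("pics/r2.png",cv2.resize(f["image"][120:340,320:540],(700,700),interpolation=cv2.INTER_CUBIC))
E
```

```text
err X,Y,Z [ 1.8 -2.1  2.5] p [0.5109 0.1328 0.2163] force [ 0.1434  0.6075 -4.1912] 44.9
lip rel bay: X -0.007145295350914941 Y 0.00036332698663883576 Z 0.02016448629305624 corners z [np.float64(0.03), np.float64(0.036)]
0.003 [0.5107 0.1393 0.1991] 0.0 [ 0.73  0.15 -0.72  0.42 -0.84  0.21] units [0.082 0.319 0.163]
top floor 9
top lip 136 mean [0.0813 0.0125 0.0216] normal in tray [-0.388  0.006  0.922] extent [ 0.072 -0.083  0.017] [0.094 0.077 0.027]
top backwall 669 mean [-0.055   0.0018  0.0158] normal in tray [0.997 0.015 0.069] extent [-0.058 -0.084  0.   ] [-0.052  0.085  0.034]
scene floor 92 mean [ 0.0173 -0.0202 -0.0058] normal in tray [ 0.086 -0.025  0.996] extent [ 0.009 -0.077 -0.011] [ 0.042  0.065 -0.002]
scene lip 23
scene backwall 450 mean [-0.0552 -0.0062  0.0161] normal in tray [0.998 0.011 0.065] extent [-0.058 -0.085  0.   ] [-0.053  0.085  0.034]
```

View pics/r2.png

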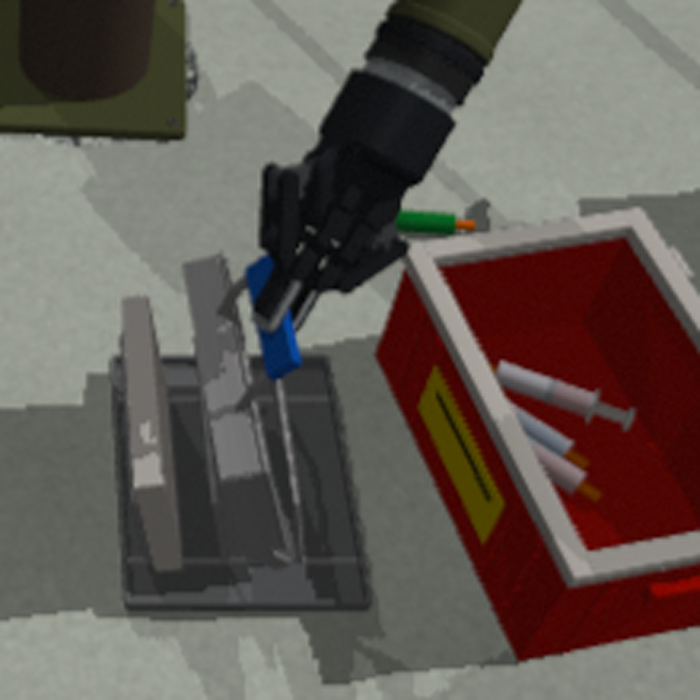

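drive_tool --commands '[[[0.03,0.065,0.045,0],[0.03,0.065,0.045,0],[0.03,0.065,0.045,0],[0,0,0,0],[0,0,0,0]]]'

```text
time_s: 45.55
position: [0.5113, 0.1353, 0.2059]
eef_rot: [0.298, -0.177, 0.889, -0.3]
contact_force: [-0.2, 1.5, -3.1]
gripper_width: 0.0081
```

drive_tool --commands '[[[0.02,0.05,0.034,0],[0,0,0,0],[0,0,0,0]]]'

```text
time_s: 45.85
position: [0.5113, 0.1358, 0.2031]
eef_rot: [0.298, -0.177, 0.889, -0.3]
contact_force: [0.1, 3.1, -0.9]
gripper_width: 0.0076
```

drive_tool --commands '[[[0.015,0.032,0.022,0],[0,0,0,0],[0,0,0,0]]]'

```text
time_s: 46.15
position: [0.5114, 0.136, 0.2014]
eef_rot: [0.298, -0.177, 0.889, -0.301]
contact_force: [-0.2, 3.2, 2.1]
gripper_width: 0.0079
```

```bash
python3 rk2.py 0 "[.0]"; python3 pl.py
```

```text
err X,Y,Z [ 1.6 -2.1  2.4] p [0.5113 0.136  0.2014] force [-0.1557  3.2055  2.0798] 46.15
lip rel bay: X -0.003906356972669406 Y -0.0011377461713600854 Z 0.005224065204236862 corners z [np.float64(0.016), np.float64(0.021)]
0.0 [0.5099 0.1398 0.1962] 0.0 [ 0.74  0.16 -0.73  0.41 -0.84  0.22] units [0.029 0.128 0.016]
top floor 20
top lip 140 mean [0.0846 0.023  0.0239] normal in tray [-0.498  0.004  0.867] extent [ 0.073 -0.083  0.018] [0.1   0.079 0.034]
top backwall 699 mean [-0.0551 -0.0012  0.0167] normal in tray [0.998 0.012 0.065] extent [-0.058 -0.085  0.   ] [-0.052  0.085  0.034]
scene floor 97 mean [ 0.0044 -0.0199 -0.0051] normal in tray [ 0.108 -0.022  0.994] extent [-0.005 -0.076 -0.011] [ 0.044  0.071 -0.002]
scene lip 61 mean [ 0.0892 -0.0472  0.0026] normal in tray [ 0.974 -0.033 -0.226] extent [ 0.085 -0.085 -0.008] [0.099 0.051 0.035]
scene backwall 463 mean [-0.0541 -0.0056  0.0156] normal in tray [0.998 0.011 0.062] extent [-0.057 -0.084  0.   ] [-0.052  0.085  0.033]
```

drive_tool --commands '[[[0.01,0.03,0.02,0],[0,0,0,0],[0,0,0,0]]]'

```text
time_s: 46.55
position: [0.5117, 0.1358, 0.2011]
eef_rot: [0.299, -0.176, 0.888, -0.302]
contact_force: [-5.4, 3.4, 10.7]
gripper_width: 0.0077
```

drive_tool --commands '[[[0,0,0,0],[0,0,0,0],[0,0,0,0],[0,0,0,0]]]' --fingers -0.3

```text
time_s: 46.95
position: [0.5107, 0.1357, 0.1985]
eef_rot: [0.297, -0.177, 0.889, -0.301]
contact_force: [-0.3, -0.0, 0.8]
gripper_width: 0.0297
```

```bash
python3 s.py | head -1; python3 pl.py; python3 - <<'E'
from h import *
f=grab_frame("scene"); cv2.imwrite("pics/r3.png",cv2.resize(f["image"][120:340,320:540],(700,700),interpolation=cv2.INTER_CUBIC))
E
```

```text
46.95 [ 0.7271  0.1505 -0.7291  0.4069 -0.8378  0.2058] [0.5107 0.1357 0.1985]
top floor 168 mean [-0.0488  0.0321  0.0052] normal in tray [ 0.999 -0.008  0.054] extent [-0.05  -0.08  -0.008] [-0.047  0.084  0.018]
top lip 189 mean [0.079  0.0395 0.0244] normal in tray [-0.557 -0.02   0.83 ] extent [ 0.064 -0.07   0.012] [0.097 0.082 0.035]
top backwall 522 mean [-0.0526  0.0059  0.0136] normal in tray [ 0.986 -0.046  0.162] extent [-0.059 -0.084  0.   ] [-0.046  0.085  0.03 ]
scene floor 95 mean [-0.033   0.0121  0.0013] normal in tray [-0.005 -0.101  0.995] extent [-0.05  -0.077 -0.01 ] [0.042 0.084 0.01 ]
scene lip 180 mean [ 0.0881 -0.0059  0.0253] normal in tray [ 0.939  0.046 -0.341] extent [ 0.075 -0.085 -0.01 ] [0.097 0.084 0.035]
scene backwall 329 mean [-0.0518 -0.001   0.0126] normal in tray [ 0.987 -0.041  0.158] extent [-0.057 -0.085  0.   ] [-0.046  0.085  0.029]
```

View pics/r3.png

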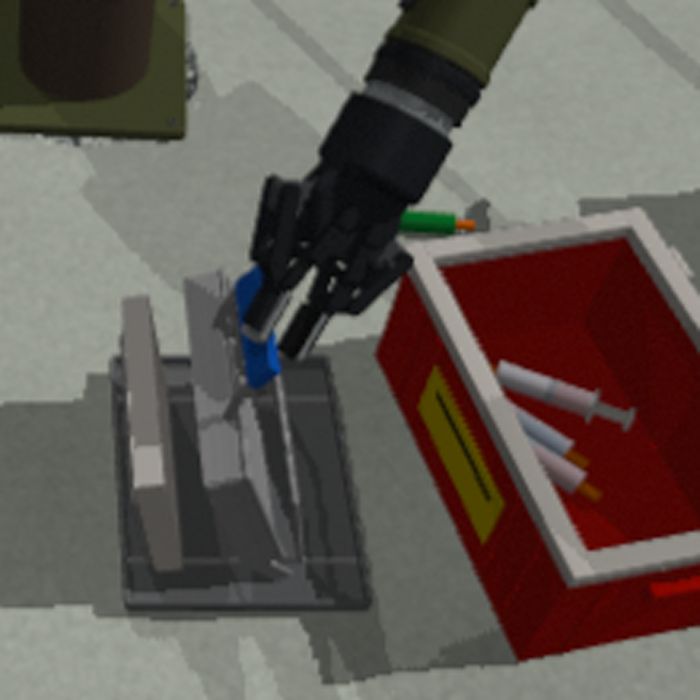

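drive_tool --commands '[[[0,-0.07,0,0],[0,-0.07,0,0],[0,0,-0.15,0],[0,0,-0.2,0],[0,0,-0.3,0],[0,0,-0.4,0],[0,0,-0.5,0],[0,0,-0.5,0],[0,0,-0.6,0],[0,0,-0.6,0],[0,0,-0.6,0],[0,0,0,0]]]'

```text
time_s: 48.3
position: [0.3896, 0.2161, 0.3295]
eef_rot: [0.299, -0.178, 0.889, -0.299]
contact_force: [0.8, -0.6, -0.8]
gripper_width: 0.0297
```

```bash
python3 s.py | head -1; python3 - <<'E'
from h import *
f=grab_frame("top")
a=f["image"]; cv2.imwrite("pics/fin_top.png",a)
for n in("tray_grip","tray_lip","spray","bandage","bowl","clipper","glove_box","syringe1"): print(n,[(np.round(r["point"],3),round(r["confidence"],2)) for r in place_of(n,f)[:5]])
g=grab_frame("scene")["image"]; 
cv2.imwrite("pics/fin.png",np.hstack([cv2.resize(g[130:330,330:590],(520,400),interpolation=cv2.INTER_CUBIC),cv2.resize(a[170:340,40:300],(270,400))]))
E
```

```text
48.3 [ 1.0866  0.0778 -0.4131  1.2031 -0.867   0.7488] [0.3896 0.2161 0.3295]
tray_grip [(array([0.496, 0.13 , 0.204]), 0.81)]
tray_lip [(array([0.49 , 0.165, 0.013]), 0.97), (array([0.471, 0.39 , 0.001]), 0.25)]
spray [(array([ 0.669, -0.349, -0.002]), 0.69), (array([0.466, 0.333, 0.015]), 0.21)]
bandage [(array([ 0.269, -0.434, -0.001]), 0.59)]
bowl [(array([ 0.534, -0.496,  0.001]), 0.89), (array([0.47 , 0.393, 0.001]), 0.66)]
clipper [(array([ 0.756, -0.159, -0.005]), 0.83)]
glove_box [(array([0.792, 0.15 , 0.001]), 0.9)]
syringe1 [(array([0.453, 0.366, 0.024]), 0.79), (array([0.203, 0.295, 0.01 ]), 0.78), (array([0.465, 0.335, 0.017]), 0.77), (array([0.389, 0.4  , 0.014]), 0.59), (array([0.422, 0.363, 0.017]), 0.54)]
```

View pics/fin.png

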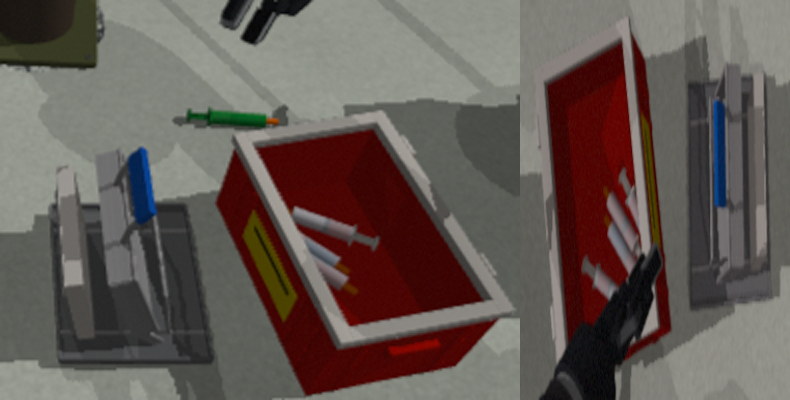

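The tray stands on its lip at z = 0.013, leaning back on the middle hoops with the grip at the top. All four syringes are in the bin, and the other things haven't moved. Handing in.

```bash
python3 -c "
from workcell import *
print(finish_job())"
```

```text
the job is handed in; nothing more can be done
None
```

The job is handed in: the four syringes are in the sharps bin and the emptied tray stands in the free rack bay, released. One contact on the way may count against the result (second point below).

I built up the tool tilt by pushing against the joint limits, since the moves only allow a turn about the tool's own axis. I gripped the blue blade, put the tray back and regrasped it half a turn round (the first grip would have passed the last joint's range), and poured by turning the tool. Then I lowered the empty tray lip-first into the bay and backed away. The robot's clock read 48.3 s at the last check.

**Last checks**
- **Syringes:** the wrist force fell from 4.6 to 2.5 N during the pour, which is the bare tray's weight. All four were then detected in the bin.
- **Tray:** the lip is on the bay floor at (0.490, 0.165, 0.013), with the grip at the top at z = 0.20. It is leaning back on the middle hoops, and nothing was touching it.
- **Other things:** the five bystanders were within about 4 mm of where they started, which is the measuring error. The green look-alike syringe had not moved.

**What disagreed or went wrong**
- **Tray angle:** before lowering, the depth images showed the tray leaning about 3–4° further back than the grasp model said. It still fitted and settled on the wires.
- **Contact in mid-air:** while I was re-angling the empty tray, the force reading briefly reached about 41 N. The tray was probably touching the arm. I backed off at once and the reading returned to the tray's weight.

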